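Run a deburring tool round the mouth of a duct collar

TASK

Take the orange deburring tool out of its holder and, holding it square to the tilted mouth of the grey round collar, run its head all the way round the inner edge of the mouth: start at the white mark at the lowest part of the rim, go clockwise as seen looking into the mouth, and finish at the mark again. Press lightly and steadily so that the sprung nest under the collar stays clearly pushed in a few millimetres all the way but never gets to the end of its travel, then stand the tool back in its holder, let go, and leave the other things where they are.

Things in the scene. Friction and masses are not known exactly. Their poses are not given: they have to be found in the camera images.
- tool: Loose hand deburring tool, about 0.12 kg, 130 mm long. Origin at the point of its head; z runs up the shaft to the handle, x and y are square to the handle's flat faces. Along z: steel head 0-18 mm (28 mm across), thin shank, black taper 38-50 mm, round black guard plate 50-55 mm (56 mm across), orange square handle 55-130 mm (26 x 26 mm).
- tool_point (a point): The point of the tool's head, on the shaft axis; axes as the tool. The head is a shallow cone: from the point its flank rises 30 degrees from the plane square to the shaft, out to 14 mm radius at 8 mm height. The flank is what runs on the hole's edge, the point then lying inside the bore.
- tool_handle (a point): Middle of the orange handle, on the shaft axis, 92.5 mm from the point; axes as the tool. Grip the 26 mm handle on either pair of flat faces, fingers pointing along the shaft towards the head; the handle reaches 37.5 mm either way from here, down to the guard plate.
- fixture: Fixed bench fixture that carries the sprung nest and the collar, tilted towards the robot: dark base plate 112 x 100 mm, grey bracket, round aluminium cup 112 mm across. Origin under the base, z up, x away from the robot. The rim's centre lies about 116 mm above the bench.
- collar_mouth (a point): Centre of the mouth of the grey round collar, in the rim's plane; moves with the nest. Bore 66 mm across, outside 82 mm, 42 mm deep. z: bore axis pointing out, leaning 30 degrees from vertical to the robot's side. x: to the far, highest part of the rim; y: to its left side seen from the robot. The white mark on the rim is at -x, the lowest, nearest part.
- nest (a joint): How far the collar's sprung nest is pushed in along the bore axis, in m: 0 at rest, 0.014 on its hard stop. It starts to give at about 2 N and takes about 0.6 N more per mm (some 5 N at 5 mm); it springs back.
- holder_top (a point): Centre of the open top of the holder's upright aluminium tube (52 mm outside, 38 mm inside, top 62 mm above the bench, on a dark disc 90 mm across); z up. The tool stands in it head down, guard plate resting on the tube's top, its point 50 mm below this point. The taper under the plate centres the tool.
- tape_mid (a point): Bystander: roll of white masking tape, 72 mm across, 20 mm high. A point near its middle, 10 mm above its underside.
- vent_blade_mid (a point): Bystander: black moulded vent blade lying flat, 120 x 48 x 20 mm. A point near its middle, 10 mm above its underside.
- glue_mid (a point): Bystander: white glue bottle with red nozzle, 42 mm across, 119 mm tall. A point near its middle, 10 mm above its underside.
- nipper_blue_mid (a point): Bystander: pair of pliers with blue handles lying flat, 140 x 62 x 16 mm. A point near its middle, 10 mm above its underside.
- screwdriver_mid (a point): Bystander: screwdriver with yellow handle lying flat, 189 mm long, 29 mm thick. A point near its middle, 10 mm above its underside.
Things that resemble listed ones, but are neither listed nor needed, are in the scene too. Leave any purple look-alike of the tool alone.

How it is judged:
By the outcome, as a careful person would: the job done as asked, in the order asked, and still so for the second after the job is handed in, with the robot touching nothing.
It also fails if it takes over 72 s, if anything falls off the work surface, if the arm or the gripper's body presses on something with over 40 N, if the wrist force passes 120 N, or if a joint passes its speed limit or range.

ROBOT

A 6-joint arm with a two-finger parallel gripper is mounted at the origin on a cart in front of the work surface, level with it; the furniture and walls round the work are solid. World frame = base frame: x ahead of the robot, y to its left, z up, the work surface at z = 0. Lengths are in mm, angles in rad, forces in N, time in s.
With the tool pointing down it reaches from about 300 to 1000 mm from the base axis. Payload 5.1 kg.
Tool frame: the origin (TCP) lies midway between the tips of the shut fingers; the grasp point (between the pads) lies 19 mm behind it; z points along the fingers, y is the direction in which the jaws open and shut (so a half turn about z gives the same grasp; the last joint's range is limited). The gripper opens to 95 mm and grips with 3 to 60 N. Pads are 20 mm wide; open, the fingers measure 119 mm over their backs; the gripper's body (75 mm by 180 mm) begins 59 mm behind the grasp point.
Start: joints at [-1.259, 0.124, 1.65, -0, 1.367, -0.083], TCP at [249.973, -599.999, 214.656] pointing down, gripper open.
Joint ranges: [-2.61, 2.61], [-1.02, 2.33], [0.03, 2.71], [-1.35, 4.49], [0.32, 2.68], [-2.91, 2.91]. Speed limits (rad/s): [2.57, 2.57, 3.14, 3.14, 3.14, 3.14].

INTERFACE

Orientations are given as a unit quaternion [x, y, z, w].
In Python, from plant import robot gives the robot as it stands.
- The arm moves only by the tool apply_moves, never from a script. Its argument "steps" is a list of rows, each a list of 2 entries, a list of its own where there are three numbers: the shift along the tool's x, y, z in mm, then the turn about the tool's z in degrees. In form: [[[tx, ty, tz], turn], ...]. A call has 1 to 20 rows; each row is the pose to reach, as a shift and turn from the pose commanded when the call began, along the tool's axes at that moment; what a row does not reach only later rows make up. A row lasts 1/8 s, in which the tool goes at most 62.5 mm and 10.7 degrees, less where a joint would pass 70% of its speed; a pose out of reach is approached as far as the arm can. A call with a gripper value outside its range is refused whole. "hand" is the finger opening in mm, from 0 to 95.1, set as the call begins (left out, the last holds). The fingers move at their own pace and stop on an object; the grip force is fixed at half the most. Time passes only in rows, so rows that repeat a pose let the fingers close. It gives the time, the measured TCP pose, the force and the opening at its end, in the units of the state.
- robot.sense(): the state, without advancing time (a new reading comes with each control period).
- robot.capture(name): name is "scene" or "top"; returns a dict with "image" (384x512x3 uint8, blue, green, red), "fx", "fy", "cx", "cy" (pixels), "k1" (the pictures are not rectified: a ray, as slopes to the right and down, at radius r is drawn at 1 + k1 r^2 times it, then the intrinsics apply), "R" (3x3) and "t" (3): a world point X has camera coordinates R X + t. Camera axes: x right, y down, z forward; pixel columns grow to the right and rows downward; lengths in mm; the calibration is good to about 2 mm. A picture is of the moment at which its call begins. There is no depth.
- robot.hand_in(): hands the job in, once; it reports no verdict.
Trained networks look in a picture, given as the dict that the camera call returned (one of the last four; its "shot" number tells which), for a name from the list of things; names that differ only in an ending like _2 or _b are one class to them, and where a whole thing is asked for, a point or a joint stands for the part that bears it (a point fixed in the world has none). Each returns a list of dicts, best first, with "p" (0 to 1); they miss things now and then, are a little off and sometimes report something else, mostly with a low value. They report only what shows in the picture. A call takes as long as a camera call. They do not tell look-alikes from the thing itself.
- robot.masks_of(picture, thing): "region" (384x512 bool, what is visible of it) and "pixel" ([column, row] in pixels, amid what is visible of it).
- robot.landmark_of(picture, thing): "pixel" ([column, row] in pixels: a listed point, or the origin of a listed thing).
The state is a dict: "time": time; "q": joint angles; "joint_velocities": joint speeds; "joint_torque": joint torques, N m; "position": TCP position; "ee_rot": TCP orientation; "contact_force": force on the tool from outside, world axes, zero at the start; "moment": the same for the moment, N m; "finger_gap": opening from 0.0 (shut) to 1.0 (fully open).
Only numpy, scipy, OpenCV 4.12 (cv2) and the standard library are available. Lean on these libraries where they do the work, as an engineer would, in place of code of your own. Each camera call takes 0.05 s, during which the arm holds its last target.

## Working session

There is one attempt and no reset: what is moved stays moved. The work goes in short steps, Python scripts to look and compute and a tool call to move; the robot and the scene stay as the last step left them, time stands still between calls to the robot, and variables do not carry over. Pictures are saved under pics/ and viewed, and the job is handed in when it is done.

Besides the shell and the picture viewer there is one more tool, called after ">>>" by a JSON object that holds its "op" and its "data", one argument or row to a line. apply_moves: Moves the arm, as the interface text tells. Its arguments: {"type":"object","properties":{"steps":{"type":"array","items":{"type":"array"}},"hand":{"type":"number"}},"required":["steps"]}

```bash
ls; mkdir -p pics; python3 - <<'E'
from plant import robot
import cv2
print(robot.sense())
for n in ("scene","top"):
    c=robot.capture(n); cv2.imwrite(f"pics/{n}0.png",c["image"])
    print({k:v for k,v in c.items() if k!="image"})
    for th in ("tool_point","tool_handle","tool","collar_mouth","holder_top","fixture","tape_mid","glue_mid"):
        print(th,[(d["p"],d["pixel"]) for d in robot.landmark_of(c,th)])
    
E
```

```text
pics
{'time': 0.0, 'q': array([-1.25862210e+00,  1.24508249e-01,  1.65163305e+00, -8.41422728e-06,
        1.36752182e+00, -8.25718826e-02]), 'joint_velocities': array([ 1.12756520e-03,  1.23197678e-04,  2.11990771e-03, -4.96601425e-04,
       -4.61545602e-05,  2.43901423e-04]), 'joint_torque': array([ 6.55605782e-04, -4.17601383e+01, -3.59936821e+01,  7.75878411e-02,
        4.91138839e-02, -1.73167432e-04]), 'position': array([ 249.76557996, -599.41141086,  213.40923215]), 'ee_rot': array([ 9.80584396e-01,  1.96094800e-01, -1.22678051e-04, -1.02795087e-03]), 'contact_force': array([-0.30529849, -0.33027526, -0.57400733]), 'moment': array([-0.04716077, -0.03390856,  0.00144851]), 'finger_gap': 1.0037166133587851}
{'fx': 386.0065100754007, 'fy': 386.0065100754007, 'cx': 249.48451575629431, 'cy': 191.8088481612701, 'k1': -0.13064801394806128, 'R': array([[-0.81094582, -0.58495725, -0.01385238],
       [-0.3513601 ,  0.50576004, -0.78787871],
       [ 0.46788135, -0.63405977, -0.61567463]]), 't': array([ 473.64599914,  264.59702756, 1016.8554874 ]), 'shot': 1}
tool_point [(0.74, [266.3
[... 325 characters left out ...]
(0.61, [165.0, 241.1])]
{'fx': 477.5439667393426, 'fy': 477.5439667393426, 'cx': 264.40234092837204, 'cy': 192.51425184792444, 'k1': -0.07196135354076083, 'R': array([[ 0.01378164, -0.99979029,  0.01514758],
       [-0.99865326, -0.01452059, -0.04980788],
       [ 0.05001739, -0.01444075, -0.99864394]]), 't': array([  10.04140024,  553.51124767, 1307.87680202]), 'shot': 2}
tool_point [(0.62, [161.3, 277.9])]
tool_handle [(0.98, [146.7, 246.8]), (0.64, [308.4, 180.4])]
tool [(0.7, [304.2, 182.8]), (0.64, [164.8, 278.0])]
collar_mouth [(0.95, [173.2, 204.1])]
holder_top [(0.72, [301.9, 181.9])]
fixture [(0.84, [181.0, 199.7])]
tape_mid [(0.53, [228.9, 153.7])]
glue_mid [(0.67, [170.8, 138.5])]
```

View pics/scene0.png

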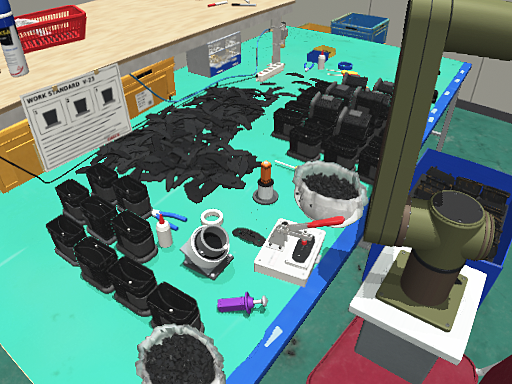

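View pics/top0.png

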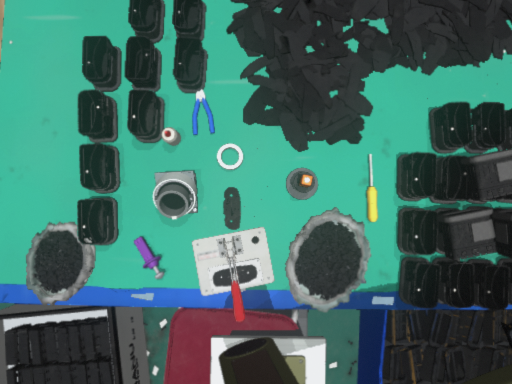

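The orange tool stands in its holder (top picture about (307,180), scene (265,172)). The collar is at (173,204) in top and (215,240) in scene. The purple look-alike lies at (150,258) in top. I'll zoom in and measure.

```bash
cat > h.py <<'E'
import numpy as np, cv2, pickle
from scipy.optimize import least_squares
def proj(c,X):
    X=np.atleast_2d(X); p=X@c["R"].T+c["t"]; s=p[:,:2]/p[:,2:]
    r2=(s**2).sum(1,keepdims=True); s=s*(1+c["k1"]*r2)
    return s*[c["fx"],c["fy"]]+[c["cx"],c["cy"]]
def tri(cs,ps):
    f=lambda X: np.concatenate([(proj(c,X)[0]-p) for c,p in zip(cs,ps)])
    r=least_squares(f,[500,0,50]); return r.x,np.abs(r.fun).max()
def ray(c,p,z):
    f=lambda xy: proj(c,[xy[0],xy[1],z])[0]-p
    return least_squares(f,[500,0]).x
E
python3 - <<'E'
from plant import robot
from h import *
S=robot.capture("scene");T=robot.capture("top")
pickle.dump((S,T),open("c0.pkl","wb"))
print("holder",tri((S,T),([267,183.5],[301.9,181.9])))
print("mouth",tri((S,T),([218.7,236.9],[173.2,204.1])))
print("handle",tri((S,T),([266,171.2],[308.4,180.4])), "fixture",ray(T,[181,199.7],0))
def crop(c,x,y,w,h,k,n): cv2.imwrite(n,cv2.resize(c["image"][y:y+h,x:x+w],None,fx=k,fy=k,interpolation=cv2.INTER_CUBIC))
crop(T,140,160,70,70,8,"pics/tc.png");crop(T,280,160,50,50,8,"pics/th.png")
crop(S,170,200,80,90,6,"pics/sc.png");crop(S,240,150,50,60,8,"pics/sh.png")
E
```

```text
holder (array([577.72410866, -83.49190027,  60.3843107 ]), np.float64(1.774806524362873))
mouth (array([511.12426399, 248.49985918, 115.15818369]), np.float64(2.1103043729486046))
handle (array([582.04572667, -94.21394539, 102.94765446]), np.float64(0.08619746832823694)) fixture [530.52109512 250.34443075]
```

View pics/tc.png

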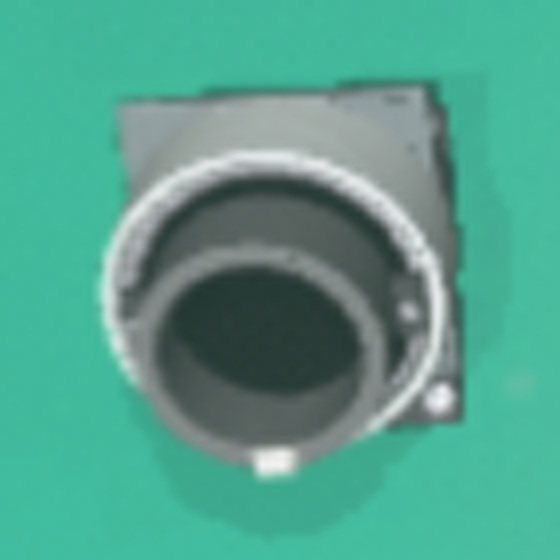

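View pics/th.png

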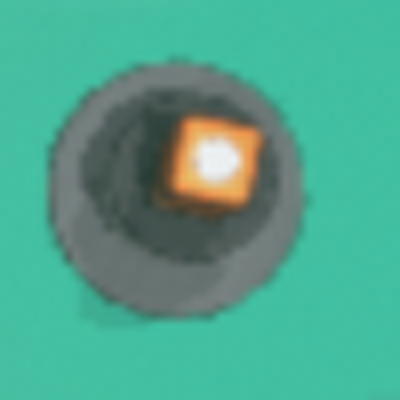

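View pics/sc.png

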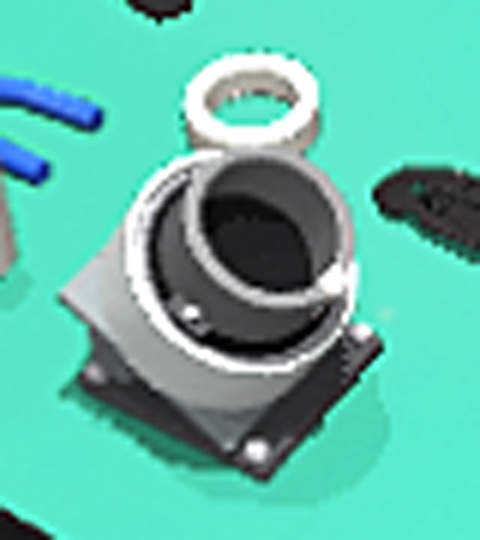

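View pics/sh.png

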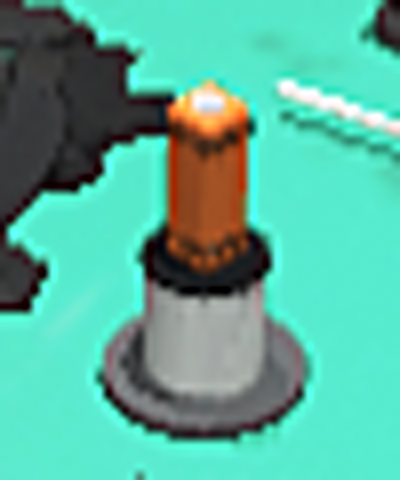

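```bash
python3 - <<'E'
from h import *
S,T=pickle.load(open("c0.pkl","rb"))
def crop(c,x,y,w,h,k,n):
    im=cv2.resize(c["image"][y:y+h,x:x+w],None,fx=k,fy=k,interpolation=cv2.INTER_NEAREST).astype(float)
    im=np.clip(255*(im/255)**0.6,0,255).astype(np.uint8)
    for i in range(0,w,5):
        cv2.putText(im,str(x+i),(i*k,8),0,.3,(0,0,255)); cv2.line(im,(i*k,0),(i*k,h*k),(0,0,255) if i%10==0 else (90,90,200),1)
    for i in range(0,h,5):
        cv2.putText(im,str(y+i),(0,i*k+8),0,.3,(0,0,255)); cv2.line(im,(0,i*k),(w*k,i*k),(0,0,255)if i%10==0 else (90,90,200),1)
    cv2.imwrite(n,im)
crop(T,150,175,50,46,13,"pics/tc2.png")
crop(S,186,218,50,56,10,"pics/sc2.png")
E
```

```text
(no output)
```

View pics/tc2.png

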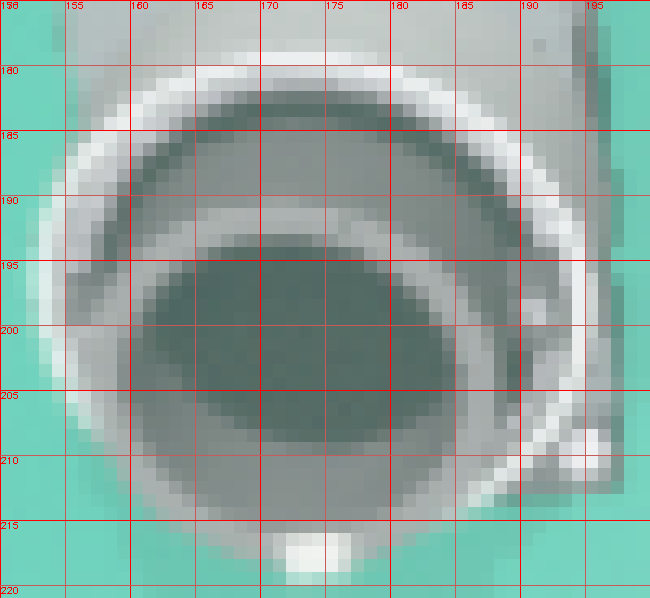

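View pics/sc2.png

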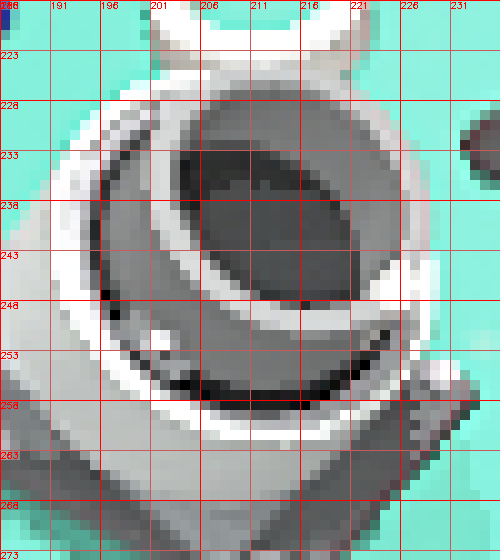

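```bash
cat > fit.py <<'E'
from h import *
S,T=pickle.load(open("c0.pkl","rb"))
Ti=np.array([(171.5,193),(160,203),(185,202.5),(180.5,196),(163.7,196),(161.3,209),(184,209),(165,214),(180.5,213.5)])-.5
To=np.array([(171,190.7),(182,193.5),(186.5,198),(188.3,204),(157.5,203),(160,211),(165,216.5),(183,216),(187,211)])-.5
Si=np.array([(203.8,235),(213,227),(206,230),(217,248.2),(211,246.5),(206,242.5),(226.3,239),(225,232.5),(221,228.5)])-.5
So=np.array([(201,235),(202,240.5),(206,246.5),(211,249.8),(217,251.2),(222,250.3),(228.5,238)])-.5
a=np.linspace(0,2*np.pi,721)
def axes(psi,tilt=np.pi/6):
    c,s=np.cos(psi),np.sin(psi)
    x=np.array([c*np.cos(tilt),s*np.cos(tilt),np.sin(tilt)]); y=np.array([-s,c,0]); return x,y,np.cross(x,y)
def circ(p,r):
    x,y,z=axes(p[3]); return np.array(p[:3])+r*(np.outer(np.cos(a),x)+np.outer(np.sin(a),y))
def res(p,sep=False):
    out=[]
    for c,P,r,o in((T,Ti,33,p[4:6]),(T,To,41,p[4:6]),(S,Si,33,p[6:8]),(S,So,41,p[6:8])):
        q=proj(c,circ(p,r))+o
        d=P[:,None]-q[None]; n=np.hypot(d[...,0],d[...,1]); i=n.argmin(1)
        cen=q.mean(0); sg=np.sign(np.hypot(*(P-cen).T)-np.hypot(*(q[i]-cen).T))
        out.append(n[np.arange(len(P)),i]*sg)
    m=np.array(p[:3])-37*axes(p[3])[0]
    out.append(np.array([(proj(T,m)[0]+p[4:6]-[173.5,217.3])[0]]))
    out.append(np.array(p[4:8])/0.8)   # calibration error prior ~2mm
    return np.concatenate(out)
if __name__=="__main__":
    r=least_squares(res,[511,248,115,0,0,0,0,0],loss="soft_l1",f_scale=.5)
    J=np.linalg.inv(r.jac.T@r.jac)*.25
    print(np.round(r.x,3),"yawdeg",np.degrees(r.x[3]),np.sqrt(np.diag(J))[:4]); print(np.round(r.fun,1))
    r2=least_squares(lambda p:res(np.r_[p[:2],116,p[2:]]),[511,248,0,0,0,0,0]); print(np.round(r2.x,3),r2.cost,r.cost)
    # base corners check
E
python3 fit.py
python3 - <<'E'
from h import *
S,T=pickle.load(open("c0.pkl","rb"))
# handle top centre z=142, disc centre, tube etc
f=lambda u,v,k,x,y:np.array([(u+.5)/k-.5+x,(v+.5)/k-.5+y])
p=f(215,158,8,280,160);print("handle top T",p,ray(T,p,142)); s=f(208,102,8,240,150); print("S",s,ray(S,s,142), tri((S,T),(s,p)))
p=f(177,190,8,280,160);print("disc T",ray(T,p,5)); s=f(206,372,8,240,150); print("disc S",ray(S,s,5))
for q in [(183,117),(262,128),(252,202),(173,193)]: print(ray(T,f(*q,8,280,160),142))
E
```

```text
[ 5.14452e+02  2.53095e+02  1.17366e+02  5.90000e-02 -3.12000e-01
 -1.88000e-01  3.73000e-01 -9.30000e-02] yawdeg 3.385382844315528 [1.16997674 1.22977696 2.04386225 0.01912283]
[ 0.2 -0.3 -0.2 -0.  -0.2 -0.2 -0.9  0.6 -0.5 -0.4  0.   0.  -0.4 -1.
 -1.   0.   0.1 -0.4 -0.3 -1.  -0.7 -0.2 -0.3 -0.  -0.6  0.1  0.  -0.4
 -0.2 -0.  -0.  -0.  -0.2 -1.1  0.4 -0.4 -0.2  0.5 -0.1]
[ 5.14737e+02  2.52917e+02  6.00000e-02 -4.36000e-01 -1.24000e-01
  3.39000e-01 -2.44000e-01] 3.977922017476147 2.8747873665776345
handle top T [306.4375 179.3125] [581.55322494 -85.18574699]
S [265.5625 162.3125] [580.88318494 -88.57066103] (array([580.65830152, -85.48832431, 143.81452584]), np.float64(0.46511179025077354))
disc T [580.99492483 -86.03338917]
disc S [577.59633707 -84.95488618]
[594.28670154 -75.01506867]
[591.21351773 -99.87753902]
[567.91136786 -96.93110723]
[570.36340198 -72.10378612]
```

>>> {"op": "apply_moves", "data": {
  "steps": [
    [[46, -32, -40], 3],
    [[91, -63, -80], 6],
    [[137, -95, -100], 9],
    [[183, -126, -100], 12],
    [[228, -158, -100], 15],
    [[274, -190, -100], 18],
    [[320, -221, -100], 21],
    [[365, -253, -100], 24],
    [[411, -284, -100], 27],
    [[457, -316, -100], 29],
    [[503, -347, -100], 29]
  ]
}}

```text
time: 2.38
position: [581.6, -84.5, 314.9]
ee_rot: [0.998, -0.056, 0.0, 0.0]
contact_force: [0.1, -0.4, -0.6]
finger_gap: 1.002
```

>>> {"op": "apply_moves", "data": {
  "steps": [
    [[0, 0, -60], 0],
    [[0, 0, -120], 0],
    [[0, 0, -180], 0],
    [[0, 0, -240], 0],
    [[0, 0, -300], 0],
    [[0, 0, -360], 0],
    [[0, 0, -420], 0],
    [[0, 0, -480], 0],
    [[0, 0, -540], 0],
    [[0, 0, -600], 0],
    [[0, 0, -600], 0]
  ]
}}

```text
time: 3.75
position: [518.9, -77.2, 855.3]
ee_rot: [0.998, -0.056, -0.015, -0.005]
contact_force: [0.9, 0.4, -0.4]
finger_gap: 0.999
```

```bash
python3 - <<'E'
from plant import robot
print(robot.sense())
E
```

```text
{'time': 3.75, 'q': array([-0.25206359,  0.4662521 ,  0.02683357,  0.00788698,  2.67972039,
        1.437347  ]), 'joint_velocities': array([-0.00775642, -0.14081503, -0.01685778, -0.00677139,  0.02220298,
       -0.01487971]), 'joint_torque': array([ 4.83503012e-03, -4.00725138e+01, -1.99671578e+01,  3.62799503e-02,
       -9.44273570e-02,  5.98262399e-03]), 'position': array([518.94361483, -77.23997501, 855.28426157]), 'ee_rot': array([ 0.99832012, -0.05576842, -0.01496977, -0.00476818]), 'contact_force': array([ 0.92434627,  0.35908973, -0.43411122]), 'moment': array([ 0.03762386, -0.00907961,  0.03050236]), 'finger_gap': 0.9994451069257119}
```

>>> {"op": "apply_moves", "data": {
  "steps": [
    [[0, 0, 60], 0],
    [[0, 0, 120], 0],
    [[0, 0, 180], 0],
    [[0, 0, 240], 0],
    [[0, 0, 240], 0]
  ]
}}

```text
time: 4.38
position: [509.4, -73.6, 615.0]
ee_rot: [0.998, -0.056, -0.014, -0.004]
contact_force: [0.6, -0.1, 0.8]
finger_gap: 1.001
```

```bash
python3 - <<'E'
from plant import robot
s=robot.sense();print(s['q'],s['position'],s['ee_rot'])
E
```

```text
[-0.24988703 -0.10663476  1.21766665  0.00397081  2.05890512  1.4338959 ] [509.4286175  -73.6415177  615.04160723] [ 0.99835361 -0.0555528  -0.01356797 -0.0044573 ]
```

>>> {"op": "apply_moves", "data": {
  "steps": [
    [[48, -29, 0], 0],
    [[95, -58, 0], 0],
    [[145, -89, 0], 0],
    [[195, -119, 0], 0],
    [[245, -150, 0], 0],
    [[295, -180, 0], 0],
    [[345, -212, 0], 0],
    [[363, -223, 0], 0],
    [[422, -233, 0], 0],
    [[481, -243, 0], 0],
    [[540, -253, 0], 0]
  ]
}}

```text
time: 5.75
position: [883.5, 99.1, 528.8]
ee_rot: [0.998, -0.056, 0.007, -0.008]
contact_force: [-0.2, 0.3, -0.0]
finger_gap: 1.001
```

```bash
python3 - <<'E'
from plant import robot
s=robot.sense();print(s['q'],s['joint_velocities'],s['position'],s['ee_rot'])
E
```

```text
[0.04670691 0.92116442 0.02521791 0.01748916 2.17915411 1.74032685] [-0.00819429  0.15199012  0.00044037  0.00035078 -0.1440933  -0.01143367] [883.45229145  99.14922767 528.78749437] [ 0.99835481 -0.05632333  0.00721089 -0.00795984]
```

>>> {"op": "apply_moves", "data": {
  "steps": [
    [[60, -8, -18], 0],
    [[120, -16, -36], 0],
    [[180, -24, -54], 0],
    [[240, -32, -72], 0]
  ]
}}

```text
time: 6.25
position: [917.2, 90.7, 496.2]
ee_rot: [0.998, -0.056, 0.026, -0.011]
contact_force: [0.3, -0.3, 1.1]
finger_gap: 1.002
```

```bash
cat > st.py <<'E'
from plant import robot
import numpy as np
from scipy.spatial.transform import Rotation as R
s=robot.sense();M=R.from_quat(s['ee_rot']).as_matrix()
z=M[:,2]
print("t",s['time'],"q",np.round(s['q'],3).tolist(),"pos",np.round(s['position'],1).tolist(),"tilt",round(np.degrees(np.arccos(-z[2])),2),"dir",round(np.degrees(np.arctan2(z[1],z[0])),1))
print("F",np.round(s['contact_force'],2),"M",np.round(s['moment'],3),"gap mm",round(s['finger_gap']*95.1,1))
print(np.round(M,4).tolist())
E
python3 st.py
```

```text
t 6.25 q [0.035, 0.958, 0.025, 0.02, 2.104, 1.728] pos [917.2, 90.7, 496.2] tilt 3.27 dir 19.9
F [ 0.27 -0.28  1.05] M [ 0.081  0.059 -0.002] gap mm 95.3
[[0.9924, -0.1111, 0.0536], [-0.1123, -0.9935, 0.0194], [0.0511, -0.0252, -0.9984]]
```

>>> {"op": "apply_moves", "data": {
  "steps": [
    [[500, -60, -250], 0],
    [[500, -60, -250], 0],
    [[500, -60, -250], 0],
    [[500, -60, -250], 0]
  ]
}}

```text
time: 6.75
position: [933.1, 76.2, 493.7]
ee_rot: [0.997, -0.056, 0.047, -0.014]
contact_force: [-0.3, 0.3, -0.5]
finger_gap: 1.002
```

```bash
python3 st.py
```

```text
t 6.75 q [0.018, 0.962, 0.025, 0.024, 2.058, 1.713] pos [933.1, 76.2, 493.7] tilt 5.67 dir 13.4
F [-0.3   0.31 -0.53] M [-0.017  0.109  0.006] gap mm 95.3
[[0.9892, -0.1105, 0.0961], [-0.1132, -0.9933, 0.0229], [0.0929, -0.0336, -0.9951]]
```

>>> {"op": "apply_moves", "data": {
  "steps": [
    [[600, -150, -300], 0],
    [[600, -150, -300], 0],
    [[600, -150, -300], 0],
    [[600, -150, -300], 0],
    [[600, -150, -300], 0],
    [[600, -150, -300], 0],
    [[600, -150, -300], 0],
    [[600, -150, -300], 0]
  ]
}}

```text
time: 7.75
position: [944.1, 90.3, 495.5]
ee_rot: [0.996, -0.056, 0.068, -0.018]
contact_force: [0.3, 0.1, -0.2]
finger_gap: 1.003
```

```bash
python3 st.py
```

```text
t 7.75 q [0.032, 0.961, 0.026, 0.025, 2.015, 1.728] pos [944.1, 90.3, 495.5] tilt 8.1 dir 11.1
F [ 0.35  0.12 -0.24] M [0.041 0.117 0.034] gap mm 95.4
[[0.9843, -0.1093, 0.1383], [-0.1141, -0.9931, 0.0272], [0.1344, -0.0426, -0.99]]
```

>>> {"op": "apply_moves", "data": {
  "steps": [
    [[100, -13, -15], 0]
  ]
}}

```text
time: 7.88
position: [961.0, 87.8, 488.8]
ee_rot: [0.994, -0.056, 0.088, -0.02]
contact_force: [0.8, -0.5, -0.0]
finger_gap: 1.0
```

>>> {"op": "apply_moves", "data": {
  "steps": [
    [[100, -13, -15], 0]
  ]
}}

```text
time: 8.0
position: [977.5, 84.3, 480.5]
ee_rot: [0.993, -0.056, 0.105, -0.023]
contact_force: [-0.5, 0.1, 0.2]
finger_gap: 1.001
```

>>> {"op": "apply_moves", "data": {
  "steps": [
    [[100, -13, -15], 0]
  ]
}}

```text
time: 8.12
position: [992.3, 81.3, 476.1]
ee_rot: [0.99, -0.056, 0.123, -0.026]
contact_force: [0.3, -0.6, -1.1]
finger_gap: 1.0
```

>>> {"op": "apply_moves", "data": {
  "steps": [
    [[100, -13, -15], 0]
  ]
}}

```text
time: 8.25
position: [1005.9, 78.4, 474.7]
ee_rot: [0.988, -0.056, 0.142, -0.028]
contact_force: [0.3, 0.8, -0.4]
finger_gap: 1.002
```

```bash
python3 st.py
```

```text
t 8.25 q [0.014, 0.994, 0.027, 0.037, 1.833, 1.714] pos [1005.9, 78.4, 474.7] tilt 16.65 dir 7.9
F [ 0.29  0.8  -0.36] M [ 0.018  0.189 -0.013] gap mm 95.3
[[0.9533, -0.1032, 0.2837], [-0.1191, -0.9921, 0.0395], [0.2774, -0.0715, -0.9581]]
```

```bash
cat > fk.py <<'E'
import numpy as np
from scipy.optimize import least_squares
from scipy.spatial.transform import Rotation as R
D=[([-1.25862,.124508,1.651633,0,1.367522,-.08257],[249.77,-599.41,213.41],[.98058,.19609,-.00012,-.00103]),
([-.25206,.46625,.02683,.00789,2.67972,1.43735],[518.94,-77.24,855.28],[.99832,-.05577,-.01497,-.00477]),
([-.24989,-.10663,1.21767,.00397,2.05891,1.4339],[509.43,-73.64,615.04],[.99835,-.05555,-.01357,-.00446]),
([.04671,.92116,.02522,.01749,2.17915,1.74033],[883.45,99.15,528.79],[.99835,-.05632,.00721,-.00796]),
([.014,.994,.027,.037,1.833,1.714],[1005.9,78.4,474.7],None),
([.035,.958,.025,.02,2.104,1.728],[917.2,90.7,496.2],None),
([.032,.961,.026,.025,2.015,1.728],[944.1,90.3,495.5],None)]
def fk(q,p):
    z0,r0,L1,L2,e,d,off=p[:7]; Ry=lambda a:R.from_rotvec([0,a,0]); Rz=lambda a:R.from_rotvec([0,0,a])
    A=Rz(q[0]); x=A.apply([r0,0,z0])
    A=A*Ry(q[1]); x=x+A.apply([0,0,L1])
    A=A*Ry(q[2]); x=x+A.apply([e,off,L2])
    A=A*Rz(q[3])*Ry(q[4]); x=x+A.apply([0,0,d])
    return x,A*Rz(-q[5])
def fit():
    f=lambda p:np.concatenate([fk(q,p)[0]-x for q,x,_ in D]+[(np.array(p)-[300,0,450,500,0,250,54])*.003])
    return least_squares(f,[300,0,450,500,0,250,54])
if __name__=="__main__":
    r=fit(); print(np.round(r.x,1)); print(np.round(r.fun,1))
    for q,x,o in D[:4]: print(np.round((fk(q,r.x)[1].inv()*R.from_quat(o)).as_euler('zyx',True),1))
E
python3 fk.py
```

```text
[2.241e+02 1.000e-01 4.523e+02 6.131e+02 4.240e+01 2.929e+02 5.360e+01]
[-0.  -0.   0.   0.  -0.   0.   0.  -0.   0.  -0.   0.   0.   0.1 -0.2
 -0.5 -0.1  0.1  0.3 -0.1  0.2  0.2 -0.2  0.   0.   0.3  0.1  0.1 -0. ]
[80.5  0.   0. ]
[-105.3   -0.    -0. ]
[-105.7   -0.     0. ]
[-70.6  -0.   -0. ]
```

```bash
cat > sim.py <<'E'
from fk import *
P=fit().x
lo=np.array([-2.61,-1.02,.03,-1.35,.32,-2.91]);hi=np.array([2.61,2.33,2.71,4.49,2.68,2.91])
def FK(q):
    x,A=fk(q,P); return x,A*R.from_rotvec([0,0,2*q[5]+np.pi/2])
def ik(q,xt,At,lam):
    def f(qq):
        x,A=FK(qq); return np.r_[(x-xt)/lam,(A*At.inv()).as_rotvec()]
    return least_squares(f,np.clip(q,lo+1e-6,hi-1e-6),bounds=(lo,hi)).x
def row(q,x0,A0,sh,turn,lam):
    xt=x0+A0.apply(sh); At=A0*R.from_rotvec([0,0,np.radians(turn)])
    x,A=FK(q); d=xt-x; n=np.linalg.norm(d)
    if n>62.5: d*=62.5/n
    v=(At*A.inv()).as_rotvec(); n=np.linalg.norm(v); m=np.radians(10.7)
    if n>m: v*=m/n
    return ik(q,x+d,R.from_rotvec(v)*A,lam)
def call(q,rows,lam):
    x0,A0=FK(q)
    for sh,t in rows: q=row(q,x0,A0,np.array(sh,float),t,lam)
    return q
def desc(q):
    x,A=FK(q); z=A.as_matrix()[:,2]; return np.round(x,1).tolist(),"tilt",round(np.degrees(np.arccos(-z[2])),2),"dir",round(np.degrees(np.arctan2(z[1],z[0])),1),"q",np.round(q,3).tolist()
E
python3 - <<'E'
from sim import *
q0=np.array([.032,.961,.03,.025,2.015,1.728])
print(desc(q0))
for lam in (50,100,200,300,500,1000):
    q=q0
    for i in range(4): q=call(q,[([100,-13,-15],0)],lam)
    print(lam,desc(q))
    print("   ",desc(call(q0,[([600,-150,-300],0)]*8,lam)))
E
```

```text
([944.1, 90.5, 493.3], 'tilt', np.float64(7.87), 'dir', np.float64(11.3), 'q', [0.032, 0.961, 0.03, 0.025, 2.015, 1.728])
50 ([1139.6, 88.1, 625.6], 'tilt', np.float64(55.18), 'dir', np.float64(5.6), 'q', [0.012, 0.951, 0.03, 0.076, 1.201, 1.713])
    ([1249.8, 131.3, 721.4], 'tilt', np.float64(100.87), 'dir', np.float64(11.9), 'q', [0.019, 1.086, 0.03, 0.629, 0.32, 1.234])
100 ([1127.5, 87.2, 610.9], 'tilt', np.float64(51.37), 'dir', np.float64(5.7), 'q', [0.012, 0.95, 0.03, 0.072, 1.268, 1.714])
    ([1245.0, 130.8, 705.0], 'tilt', np.float64(92.74), 'dir', np.float64(6.2), 'q', [0.048, 1.06, 0.03, 0.142, 0.437, 1.676])
200 ([1092.8, 84.8, 569.3], 'tilt', np.float64(40.96), 'dir', np.float64(6.0), 'q', [0.012, 0.953, 0.03, 0.062, 1.446, 1.716])
    ([1121.5, 117.7, 616.2], 'tilt', np.float64(51.4), 'dir', np.float64(6.7), 'q', [0.042, 0.944, 0.03, 0.062, 1.273, 1.74])
300 ([1059.5, 82.5, 531.1], 'tilt', np.float64(31.43), 'dir', np.float64(6.5), 'q', [0.013, 0.964, 0.03, 0.052, 1.601, 1.716])
    ([988.8, 104.0, 529.9], 'tilt', np.float64(19.89), 'dir', np.float64(8.2), 'q', [0.041, 0.937, 0.03, 0.036, 1.829, 1.741])
500 ([1017.8, 79.5, 486.4], 'tilt', np.float64(19.87), 'dir', np.float64(7.4), 'q', [0.014, 0.985, 0.03, 0.04, 1.782, 1.715])
    ([954.1, 100.4, 510.8], 'tilt', np.float64(11.78), 'dir', np.float64(9.6), 'q', [0.041, 0.945, 0.03, 0.028, 1.962, 1.738])
1000 ([987.1, 77.3, 455.7], 'tilt', np.float64(11.42), 'dir', np.float64(9.3), 'q', [0.015, 1.005, 0.03, 0.031, 1.909, 1.713])
    ([941.6, 99.1, 504.5], 'tilt', np.float64(8.83), 'dir', np.float64(10.8), 'q', [0.041, 0.949, 0.03, 0.025, 2.01, 1.737])
```

```bash
cat > srch.py <<'E'
from sim import *
lam=600
rng=np.random.default_rng(0)
cand=[]
for k in range(2500):
    # boundary pose with q4~0: planar, hand pitch = pi - tilt
    tilt=np.radians(15)
    q2=rng.uniform(-1.0,1.6);q3=rng.uniform(.03,2.71)
    m=rng.integers(4)
    if m==0:q3=.03
    if m==1:q3=2.71
    if m==2:q3=np.pi-tilt-.32-q2
    if m==3:q3=np.pi-tilt-2.68-q2
    q5=np.pi-tilt-q2-q3
    q=np.array([.1,q2,q3,0,q5,1.7])
    if (q<lo-1e-9).any() or (q>hi+1e-9).any(): continue
    q=np.clip(q,lo+1e-4,hi-1e-4)
    x,A=FK(q)
    if x[2]<120 or x[2]>1000 or x[0]<250: continue
    a=rng.uniform(0,2*np.pi)
    w=np.array([np.cos(a),0.1*np.cos(a),np.sin(a)])*62
    q_=call(q,[(A.inv().apply(w),0)],lam)
    z=FK(q_)[1].as_matrix()[:,2]
    cand.append((np.degrees(np.arctan2(z[0],-z[2]))-15,m,np.round(x),np.round(np.degrees(a)),np.round(q,2)))
cand.sort(key=lambda c:c[0])
for c in cand[:12]+cand[-5:]: print(c)
E
python3 srch.py
```

```text
(np.float64(-0.07728886386820655), np.int64(0), array([1063.,  160.,  316.]), np.float64(174.0), array([0.1 , 1.15, 0.03, 0.  , 1.7 , 1.7 ]))
(np.float64(-0.07728882398794923), np.int64(0), array([1067.,  161.,  303.]), np.float64(173.0), array([0.1 , 1.17, 0.03, 0.  , 1.68, 1.7 ]))
(np.float64(-0.07728877807443624), np.int64(0), array([1105.,  165.,  173.]), np.float64(162.0), array([0.1 , 1.29, 0.03, 0.  , 1.56, 1.7 ]))
(np.float64(-0.07728874876689673), np.int64(0), array([964., 151., 515.]), np.float64(153.0), array([0.1 , 0.95, 0.03, 0.  , 1.9 , 1.7 ]))
(np.float64(-0.07728874763104443), np.int64(0), array([1081.,  162.,  261.]), np.float64(137.0), array([0.1 , 1.21, 0.03, 0.  , 1.64, 1.7 ]))
(np.float64(-0.07728874756240778), np.int64(0), array([1083.,  163.,  254.]), np.float64(141.0), array([0.1 , 1.22, 0.03, 0.  , 1.63, 1.7 ]))
(np.float64(-0.07728874581024314), np.int64(0), array([1052.,  159.,  343.]), np.float64(137.0), array([0.1 , 1.13, 0.03, 0.  , 1.72, 1.7 ]))
(np.float64(-0.07728874510416972), np.int64(0), array([999., 154., 455.]), np.float64(143.0), array([0.1 , 1.
[... 580 characters left out ...]
1.7 ]))
(np.float64(2.2241987648622086), np.int64(0), array([1115.,  166.,  124.]), np.float64(14.0), array([0.1 , 1.34, 0.03, 0.  , 1.51, 1.7 ]))
(np.float64(2.22513925998895), np.int64(0), array([1069.,  161.,  299.]), np.float64(26.0), array([0.1 , 1.17, 0.03, 0.  , 1.68, 1.7 ]))
(np.float64(2.2324707589600514), np.int64(0), array([1102.,  164.,  188.]), np.float64(17.0), array([0.1 , 1.28, 0.03, 0.  , 1.57, 1.7 ]))
(np.float64(2.2375631312248814), np.int64(0), array([1099.,  164.,  200.]), np.float64(12.0), array([0.1 , 1.27, 0.03, 0.  , 1.58, 1.7 ]))
(np.float64(2.2395627633370196), np.int64(0), array([1069.,  161.,  298.]), np.float64(21.0), array([0.1 , 1.17, 0.03, 0.  , 1.68, 1.7 ]))
```

```bash
sed -i 's/or x\[0\]<250/or x[0]<60/; s/x\[2\]<120/x[2]<60/; s/range(2500)/range(6000)/; s/uniform(-1.0,1.6)/uniform(-1.0,2.3)/' srch.py; cat >> srch.py <<'E'
print()
for m in range(4):
    for c in [c for c in cand if c[1]==m][:3]: print(c)
E
python3 srch.py
```

```text
(np.float64(-0.07728900356949353), np.int64(0), array([1018.,  156.,  418.]), np.float64(292.0), array([0.1 , 1.05, 0.03, 0.  , 1.8 , 1.7 ]))
(np.float64(-0.07728883455890845), np.int64(0), array([1099.,  164.,  199.]), np.float64(170.0), array([0.1 , 1.27, 0.03, 0.  , 1.58, 1.7 ]))
(np.float64(-0.07728882673256443), np.int64(0), array([1122.,  166.,   76.]), np.float64(156.0), array([0.1 , 1.39, 0.03, 0.  , 1.46, 1.7 ]))
(np.float64(-0.07728881991037362), np.int64(0), array([1122.,  166.,   74.]), np.float64(161.0), array([0.1 , 1.39, 0.03, 0.  , 1.46, 1.7 ]))
(np.float64(-0.07728881644620245), np.int64(0), array([1119.,  166.,   95.]), np.float64(161.0), array([0.1 , 1.37, 0.03, 0.  , 1.48, 1.7 ]))
(np.float64(-0.07728881091768613), np.int64(0), array([1116.,  166.,  117.]), np.float64(161.0), array([0.1 , 1.35, 0.03, 0.  , 1.5 , 1.7 ]))
(np.float64(-0.07728880561240636), np.int64(0), array([1119.,  166.,   94.]), np.float64(162.0), array([0.1 , 1.37, 0.03, 0.  , 1.48, 1.7 ]))
(np.float64(-0.07728877740967022), np.int64(0), array([700., 124., 798.]), np.float64(318.0), array([0.1 ,
[... 1452 characters left out ...]
28883455890845), np.int64(0), array([1099.,  164.,  199.]), np.float64(170.0), array([0.1 , 1.27, 0.03, 0.  , 1.58, 1.7 ]))
(np.float64(-0.07728882673256443), np.int64(0), array([1122.,  166.,   76.]), np.float64(156.0), array([0.1 , 1.39, 0.03, 0.  , 1.46, 1.7 ]))
(np.float64(-0.06587999855791793), np.int64(3), array([ 85.,  62., 961.]), np.float64(281.0), array([ 0.1 , -0.33,  0.53,  0.  ,  2.68,  1.7 ]))
(np.float64(-0.06587921605392744), np.int64(3), array([ 94.,  63., 964.]), np.float64(274.0), array([ 0.1 , -0.31,  0.51,  0.  ,  2.68,  1.7 ]))
(np.float64(-0.06587921596389812), np.int64(3), array([113.,  65., 970.]), np.float64(268.0), array([ 0.1 , -0.27,  0.47,  0.  ,  2.68,  1.7 ]))
```

```bash
cat > un.py <<'E'
from sim import *
lam=600
for dirf in (1.0,1.3,1.6):
    t=np.radians(16.65); q=np.array([.03,-1.019,dirf+1.019,0.03,np.pi-t-dirf,1.7])
    print(dirf,desc(q))
    for k in range(8):
        x,A=FK(q); w=np.array([-100,-5,0.]); q=call(q,[(A.inv().apply(w),0)],lam)
        if k in(0,3,7):print("  ",desc(q))
E
python3 un.py
```

```text
1.0 ([235.6, 69.1, 476.2], 'tilt', np.float64(16.72), 'dir', np.float64(7.5), 'q', [0.03, -1.019, 2.019, 0.03, 1.851, 1.7])
   ([203.7, 84.7, 496.5], 'tilt', np.float64(15.02), 'dir', np.float64(4.9), 'q', [0.183, -1.02, 1.977, -0.027, 1.924, 1.83])
   ([41.8, 121.2, 530.4], 'tilt', np.float64(13.47), 'dir', np.float64(-3.7), 'q', [1.347, -1.02, 1.907, -0.288, 2.197, 2.834])
   ([-4.1, 95.0, 555.5], 'tilt', np.float64(6.89), 'dir', np.float64(-8.7), 'q', [1.418, -1.02, 1.844, -0.163, 2.311, 2.91])
1.3 ([298.8, 71.4, 303.8], 'tilt', np.float64(16.74), 'dir', np.float64(7.7), 'q', [0.03, -1.019, 2.319, 0.03, 1.551, 1.7])
   ([279.9, 84.5, 314.1], 'tilt', np.float64(14.58), 'dir', np.float64(5.8), 'q', [0.111, -1.02, 2.297, -0.003, 1.61, 1.778])
   ([190.4, 147.3, 346.5], 'tilt', np.float64(9.93), 'dir', np.float64(-11.1), 'q', [0.583, -1.02, 2.234, -0.124, 1.801, 2.22])
   ([27.9, 180.7, 371.6], 'tilt', np.float64(7.83), 'dir', np.float64(-33.2), 'q', [1.33, -1.02, 2.189, -0.143, 2.015, 2.91])
1.6 ([308.4, 71.2, 120.4], 'tilt', np.float64(16.74), 'dir', np.float64(7.4), 'q', [0.03, -1.019, 2.619, 0.03, 1.251, 1.7])
   ([292.6, 84.6, 115.5], 'tilt', np.float64(14.62), 'dir', np.float64(5.4), 'q', [0.108, -1.02, 2.623, -0.003, 1.284, 1.785])
   ([216.0, 149.3, 101.1], 'tilt', np.float64(9.85), 'dir', np.float64(-12.4), 'q', [0.53, -1.02, 2.638, -0.118, 1.398, 2.226])
   ([49.1, 203.1, 92.6], 'tilt', np.float64(7.81), 'dir', np.float64(-41.9), 'q', [1.252, -1.02, 2.649, -0.125, 1.567, 2.91])
```

```bash
cat > un2.py <<'E'
from sim import *
lam=600
q=np.array([.014,.994,.03,.037,1.833,1.714])
x0,A0=FK(q)
tgt=np.array([330,74,320.])
s=A0.inv().apply(tgt-x0); print("shift",np.round(s))
q=call(q,[(s,0)]*13,lam); print(desc(q))
for k in range(10):
    x,A=FK(q); w=-np.array([x[0],x[1],0.]);w*=62/np.linalg.norm(w); sh=A.inv().apply(w); q=call(q,[(sh,0)],lam)
    z=FK(q)[1].as_matrix()[:,2]
    print("  ",np.round(sh),np.round(z,3),desc(q))
E
python3 un2.py
```

```text
shift [-686.   85.  -43.]
([330.0, 74.0, 320.0], 'tilt', np.float64(16.42), 'dir', np.float64(8.1), 'q', [0.035, -0.908, 2.249, 0.03, 1.516, 1.723])
   [-56.  20. -17.] [ 0.265  0.036 -0.964] ([288.7, 65.4, 324.7], 'tilt', np.float64(15.48), 'dir', np.float64(7.7), 'q', [0.007, -1.02, 2.282, 0.034, 1.612, 1.698])
   [-56.  20. -16.] [ 0.228  0.026 -0.973] ([273.5, 64.1, 337.1], 'tilt', np.float64(13.24), 'dir', np.float64(6.4), 'q', [0.015, -1.02, 2.256, 0.022, 1.676, 1.706])
   [-57.  21. -14.] [ 0.191  0.015 -0.982] ([257.6, 62.9, 350.6], 'tilt', np.float64(11.04), 'dir', np.float64(4.5), 'q', [0.024, -1.02, 2.229, 0.011, 1.74, 1.714])
   [-57.  21. -12.] [ 0.154  0.004 -0.988] ([241.1, 61.7, 365.2], 'tilt', np.float64(8.89), 'dir', np.float64(1.5), 'q', [0.035, -1.02, 2.201, -0.001, 1.806, 1.722])
   [-57.  22.  -9.] [ 0.119 -0.007 -0.993] ([223.8, 60.5, 381.1], 'tilt', np.float64(6.83), 'dir', np.float64(-3.6), 'q', [0.048, -1.02, 2.171, -0.014, 1.872, 1.731])
   [-57.  23.  -7.] [ 0.084 -0.019 -0.996] ([205.7, 59.3, 398.2], 'tilt', np.float64(4.94), 'dir', np.float64(-13.1), 'q', [0.062, -1.02, 2.139, -0.026, 1.939, 1.741])
   [-57.  24.  -5.] [ 0.05  -0.032 -0.998] ([186.7, 58.0, 416.7], 'tilt', np.float64(3.41), 'dir', np.float64(-32.5), 'q', [0.079, -1.02, 2.106, -0.04, 2.008, 1.752])
   [-57.  25.  -2.] [ 0.018 -0.045 -0.999] ([166.8, 56.6, 436.4], 'tilt', np.float64(2.78), 'dir', np.float64(-68.3), 'q', [0.098, -1.02, 2.07, -0.053, 2.077, 1.763])
   [-56.  27.  -0.] [-0.012 -0.059 -0.998] ([145.7, 54.8, 457.5], 'tilt', np.float64(3.45), 'dir', np.float64(-102.0), 'q', [0.12, -1.02, 2.032, -0.068, 2.148, 1.776])
   [-55.  29.   2.] [-0.041 -0.073 -0.996] ([123.5, 52.5, 480.0], 'tilt', np.float64(4.81), 'dir', np.float64(-119.1), 'q', [0.145, -1.02, 1.991, -0.084, 2.22, 1.789])
```

```bash
sed -i 's/330,74,320/335,44,300/; s/x\[1\],0\.\]/x[1],70.]/' un2.py; python3 un2.py
```

```text
shift [-683.  116.  -24.]
([335.0, 44.0, 300.0], 'tilt', np.float64(16.42), 'dir', np.float64(8.1), 'q', [-0.084, -0.919, 2.286, 0.063, 1.495, 1.605])
   [-60.  15.  -5.] [ 0.26   0.037 -0.965] ([299.5, 39.2, 292.0], 'tilt', np.float64(15.25), 'dir', np.float64(8.1), 'q', [-0.114, -1.02, 2.336, 0.067, 1.568, 1.58])
   [-60.  15.  -2.] [ 0.221  0.032 -0.975] ([288.5, 37.5, 286.8], 'tilt', np.float64(12.92), 'dir', np.float64(8.3), 'q', [-0.115, -1.02, 2.339, 0.058, 1.604, 1.578])
   [-60.  15.   1.] [ 0.182  0.027 -0.983] ([277.6, 35.8, 280.8], 'tilt', np.float64(10.59), 'dir', np.float64(8.6), 'q', [-0.116, -1.02, 2.345, 0.048, 1.638, 1.576])
   [-60.  15.   4.] [ 0.142  0.023 -0.99 ] ([266.8, 34.1, 273.9], 'tilt', np.float64(8.26), 'dir', np.float64(9.0), 'q', [-0.117, -1.02, 2.353, 0.039, 1.669, 1.574])
   [-60.  15.   7.] [ 0.102  0.018 -0.995] ([256.2, 32.3, 265.9], 'tilt', np.float64(5.94), 'dir', np.float64(9.9), 'q', [-0.118, -1.02, 2.364, 0.03, 1.698, 1.572])
   [-59.  15.  10.] [ 0.062  0.013 -0.998] ([245.8, 30.6, 256.6], 'tilt', np.float64(3.64), 'dir', np.float64(11.9), 'q', [-0.119, -1.02, 2.378, 0.021, 1.724, 1.569])
   [-59.  14.  13.] [ 0.022  0.008 -1.   ] ([235.5, 28.9, 245.9], 'tilt', np.float64(1.36), 'dir', np.float64(20.8), 'q', [-0.12, -1.02, 2.395, 0.011, 1.746, 1.567])
   [-58.  14.  16.] [-0.017  0.004 -1.   ] ([225.4, 27.1, 233.5], 'tilt', np.float64(1.03), 'dir', np.float64(167.3), 'q', [-0.121, -1.02, 2.415, 0.002, 1.765, 1.564])
   [-57.  14.  19.] [-0.057 -0.    -0.998] ([215.3, 25.4, 219.2], 'tilt', np.float64(3.26), 'dir', np.float64(-179.6), 'q', [-0.122, -1.02, 2.439, -0.008, 1.779, 1.561])
   [-56.  13.  22.] [-0.096 -0.005 -0.995] ([205.1, 23.7, 202.7], 'tilt', np.float64(5.5), 'dir', np.float64(-177.2), 'q', [-0.124, -1.02, 2.467, -0.017, 1.789, 1.558])
```

>>> {"op": "apply_moves", "data": {
  "steps": [
    [[-58, 10, -2], 0],
    [[-115, 20, -8], 0],
    [[-173, 30, -15], 0],
    [[-230, 40, -20], 0],
    [[-288, 49, -28], 0],
    [[-345, 59, -34], 0],
    [[-403, 68, -40], 0],
    [[-460, 78, -46], 0],
    [[-518, 88, -52], 0],
    [[-575, 98, -58], 0],
    [[-633, 107, -64], 0],
    [[-672, 114, -64], 0],
    [[-672, 114, -64], 0]
  ]
}}

```text
time: 9.88
position: [332.3, 42.9, 342.8]
ee_rot: [0.988, -0.056, 0.144, -0.028]
contact_force: [0.7, -0.9, -0.0]
finger_gap: 1.001
```

```bash
python3 st.py
```

```text
t 9.875 q [-0.09, -0.913, 2.214, 0.065, 1.552, 1.603] pos [332.3, 42.9, 342.8] tilt 16.92 dir 7.7
F [ 0.7  -0.94 -0.05] M [ 0.107  0.196 -0.003] gap mm 95.2
[[0.9519, -0.1031, 0.2885], [-0.1193, -0.9921, 0.0389], [0.2822, -0.0715, -0.9567]]
```

>>> {"op": "apply_moves", "data": {
  "steps": [
    [[-60, 15, -5], 0]
  ]
}}

```text
time: 10.0
position: [291.7, 37.2, 334.3]
ee_rot: [0.989, -0.056, 0.135, -0.027]
contact_force: [-1.6, 0.0, 0.8]
finger_gap: 1.0
```

>>> {"op": "apply_moves", "data": {
  "steps": [
    [[-60, 15, -2], 0]
  ]
}}

```text
time: 10.12
position: [280.8, 34.7, 330.3]
ee_rot: [0.992, -0.057, 0.114, -0.023]
contact_force: [-0.3, -0.2, -0.2]
finger_gap: 0.998
```

>>> {"op": "apply_moves", "data": {
  "steps": [
    [[-60, 15, 1], 0]
  ]
}}

```text
time: 10.25
position: [270.4, 32.5, 328.8]
ee_rot: [0.994, -0.057, 0.096, -0.02]
contact_force: [0.0, -0.2, 0.4]
finger_gap: 1.0
```

>>> {"op": "apply_moves", "data": {
  "steps": [
    [[-60, 15, 4], 0]
  ]
}}

```text
time: 10.38
position: [259.7, 29.9, 325.2]
ee_rot: [0.995, -0.056, 0.077, -0.017]
contact_force: [0.7, -0.3, -0.2]
finger_gap: 1.002
```

>>> {"op": "apply_moves", "data": {
  "steps": [
    [[-60, 15, 7], 0]
  ]
}}

```text
time: 10.5
position: [249.2, 26.9, 320.6]
ee_rot: [0.997, -0.056, 0.058, -0.014]
contact_force: [-0.2, -0.6, -0.6]
finger_gap: 1.002
```

```bash
python3 st.py
```

```text
t 10.5 q [-0.155, -1.023, 2.275, 0.04, 1.777, 1.539] pos [249.2, 26.9, 320.6] tilt 6.82 dir 10.2
F [-0.21 -0.62 -0.57] M [0.029 0.079 0.069] gap mm 95.3
[[0.987, -0.1105, 0.1168], [-0.1137, -0.9933, 0.0211], [0.1137, -0.0341, -0.9929]]
```

>>> {"op": "apply_moves", "data": {
  "steps": [
    [[-59, 3, 10], 0]
  ]
}}

```text
time: 10.62
position: [238.1, 37.7, 314.8]
ee_rot: [0.997, -0.058, 0.04, -0.01]
contact_force: [-0.7, -0.1, 0.2]
finger_gap: 0.998
```

>>> {"op": "apply_moves", "data": {
  "steps": [
    [[-59, 8, 13], 0]
  ]
}}

```text
time: 10.75
position: [226.8, 47.0, 308.0]
ee_rot: [0.998, -0.057, 0.022, -0.005]
contact_force: [-0.2, 0.5, -0.3]
finger_gap: 1.004
```

```bash
python3 st.py
```

```text
t 10.75 q [-0.041, -1.023, 2.293, 0.01, 1.828, 1.646] pos [226.8, 47.0, 308.0] tilt 2.57 dir 9.7
F [-0.22  0.53 -0.28] M [ 0.055  0.029 -0.027] gap mm 95.4
[[0.9926, -0.1131, 0.0442], [-0.1135, -0.9935, 0.0076], [0.0431, -0.0125, -0.999]]
```

>>> {"op": "apply_moves", "data": {
  "steps": [
    [[-50, 12, 14], 0]
  ]
}}

```text
time: 10.88
position: [217.7, 50.7, 300.9]
ee_rot: [0.998, -0.056, 0.006, -0.0]
contact_force: [-0.6, -0.1, -0.7]
finger_gap: 1.001
```

>>> {"op": "apply_moves", "data": {
  "steps": [
    [[30, 0, 0], 0],
    [[30, 0, 0], 0]
  ]
}}

```text
time: 11.12
position: [248.2, 47.0, 300.8]
ee_rot: [0.998, -0.057, 0.005, -0.001]
contact_force: [0.3, -0.3, -0.1]
finger_gap: 1.0
```

```bash
python3 st.py
```

```text
t 11.125 q [-0.027, -0.931, 2.27, 0.001, 1.792, 1.657] pos [248.2, 47.0, 300.8] tilt 0.62 dir 2.2
F [ 0.33 -0.33 -0.07] M [0.044 0.062 0.064] gap mm 95.1
[[0.9935, -0.113, 0.0108], [-0.113, -0.9936, 0.0004], [0.0106, -0.0016, -0.9999]]
```

>>> {"op": "apply_moves", "data": {
  "steps": [
    [[58, 16, 9], 0],
    [[116, 32, 18], 0],
    [[174, 48, 27], 0],
    [[232, 64, 36], 0],
    [[290, 80, 46], 0],
    [[345, 95, 55], 0],
    [[345, 95, 55], 0]
  ]
}}

```text
time: 12.0
position: [581.6, -87.3, 247.2]
ee_rot: [0.998, -0.057, 0.003, -0.001]
contact_force: [-0.7, 0.1, 0.1]
finger_gap: 1.0
```

```bash
python3 st.py; python3 - <<'E'
from plant import robot
from h import *
for n in("top","scene"):
    c=robot.capture(n); cv2.imwrite(f"pics/{n}1.png",c["image"])
E
```

```text
t 12.0 q [-0.242, -0.034, 1.759, 0.004, 1.411, 1.443] pos [581.6, -87.3, 247.2] tilt 0.41 dir 18.0
F [-0.69  0.1   0.09] M [0.072 0.022 0.025] gap mm 95.1
[[0.9934, -0.1143, 0.0067], [-0.1143, -0.9934, 0.0022], [0.0064, -0.0029, -1.0]]
```

View pics/scene1.png

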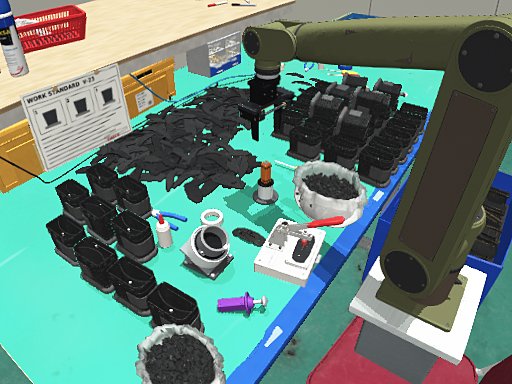

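```bash
python3 - <<'E'
from h import *
S,T=pickle.load(open("c0.pkl","rb"))
print(proj(S,[581.6,-87.3,247.2]),proj(T,[581.6,-87.3,247.2]), proj(S,[[580.5,-86,142],[580.5,-86,62]]),proj(T,[[580.5,-86,142]]))
for n,c,(x,y) in(("scene",S,(225,80)),("top",T,(265,140))):
    im=cv2.imread(f"pics/{n}1.png")[y:y+130,x:x+90]; cv2.imwrite(f"pics/{n}1c.png",cv2.resize(im,None,fx=5 if n=="top" else 4.5,fy=5 if n=="top" else 4.5,interpolation=cv2.INTER_CUBIC))
E
```

```text
[[265.50763302 134.13919947]] [[312.09485639 175.74697399]] [[265.21973826 162.70978479]
 [264.96372772 182.43031988]] [[306.75768958 179.73642052]]
```

View pics/scene1c.png

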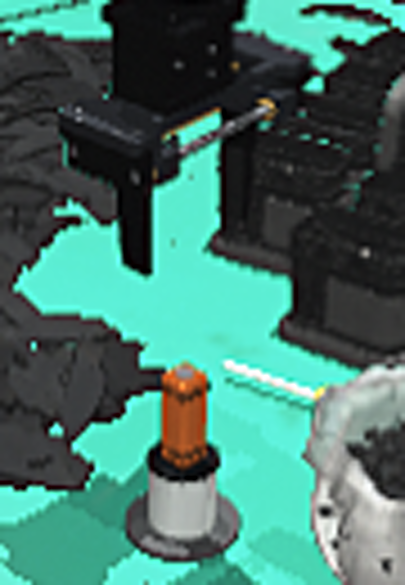

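>>> {"op": "apply_moves", "data": {
  "steps": [
    [[-2, -1, 45], 0],
    [[-2, -1, 90], 0],
    [[-2, -1, 130], 0],
    [[-2, -1, 160], 0],
    [[-2, -1, 174], 0],
    [[-2, -1, 175], 0]
  ]
}}

```text
time: 12.85
position: [580.9, -84.5, 76.9]
ee_rot: [0.998, -0.056, 0.007, -0.001]
contact_force: [0.1, -0.7, 0.8]
finger_gap: 1.0
```

>>> {"op": "apply_moves", "data": {
  "steps": [
    [[0, 0, 0], 0],
    [[0, 0, 0], 0],
    [[0, 0, 0], 0],
    [[0, 0, 0], 0],
    [[0, 0, 0], 0]
  ],
  "hand": 0
}}

```text
time: 13.48
position: [581.5, -84.8, 76.2]
ee_rot: [0.998, -0.057, 0.007, -0.001]
contact_force: [0.3, -0.2, -0.1]
finger_gap: 0.531
```

```bash
python3 st.py
```

```text
t 13.475 q [-0.238, 0.105, 1.916, 0.004, 1.107, 1.444] pos [581.5, -84.8, 76.2] tilt 0.81 dir 2.5
F [ 0.31 -0.22 -0.1 ] M [0.007 0.047 0.028] gap mm 50.5
[[0.9935, -0.1129, 0.0142], [-0.1129, -0.9936, 0.0006], [0.014, -0.0022, -0.9999]]
```

>>> {"op": "apply_moves", "data": {
  "steps": [
    [[0, 0, 5], 0],
    [[0, 0, 5], 0],
    [[0, 0, 5], 0],
    [[0, 0, 5], 0],
    [[0, 0, 5], 0],
    [[0, 0, 5], 0]
  ],
  "hand": 0
}}

```text
time: 14.22
position: [581.5, -84.8, 71.2]
ee_rot: [0.998, -0.057, 0.007, -0.001]
contact_force: [-0.6, -0.4, -0.9]
finger_gap: 0.274
```

```bash
python3 st.py
```

```text
t 14.225 q [-0.238, 0.111, 1.918, 0.004, 1.099, 1.444] pos [581.5, -84.8, 71.2] tilt 0.8 dir 2.5
F [-0.6  -0.39 -0.88] M [-0.069  0.027 -0.063] gap mm 26.0
[[0.9935, -0.1128, 0.014], [-0.1128, -0.9936, 0.0006], [0.0139, -0.0022, -0.9999]]
```

```bash
cat > tilt.py <<'E'
from sim import *
lam=600
q=np.array([-0.238,0.111,1.918,0.004,1.099,1.444])
x0,A0=FK(q); print(desc(q))
tgt=np.array([900,55,470.])
up=A0.inv().apply([0,0,120.])
s=A0.inv().apply(tgt-x0); print("up",np.round(up),"shift",np.round(s))
q=call(q,[(up,0)]*3+[(s,0)]*10,lam); print(desc(q))
for k in range(15):
    x,A=FK(q); w=np.array([x[0],x[1],150.]);w*=62/np.linalg.norm(w); sh=np.round(A.inv().apply(w)); q=call(q,[(sh,0)],lam)
    z=FK(q)[1].as_matrix()[:,2]
    print("  ",sh,np.round(z,3),desc(q)[:4])
E
python3 tilt.py
```

```text
([581.6, -84.9, 71.5], 'tilt', np.float64(0.81), 'dir', np.float64(1.0), 'q', [-0.238, 0.111, 1.918, 0.004, 1.099, 1.444])
up [   2.   -0. -120.] shift [ 306. -176. -394.]
([900.0, 55.0, 470.0], 'tilt', np.float64(0.81), 'dir', np.float64(1.0), 'q', [0.001, 0.795, 0.337, 0.0, 1.996, 1.685])
   [ 60. -11.  -9.] [ 0.037  0.002 -0.999] ([933.4, 57.5, 464.1], 'tilt', np.float64(2.11), 'dir')
   [ 61. -11.  -8.] [ 0.073  0.004 -0.997] ([952.0, 58.9, 450.5], 'tilt', np.float64(4.19), 'dir')
   [ 61. -11.  -5.] [ 0.109  0.006 -0.994] ([970.6, 60.2, 437.0], 'tilt', np.float64(6.29), 'dir')
   [ 61. -11.  -3.] [ 0.146  0.008 -0.989] ([988.7, 61.5, 424.5], 'tilt', np.float64(8.43), 'dir')
   [ 61. -11.  -0.] [ 0.183  0.011 -0.983] ([1006.8, 62.9, 412.0], 'tilt', np.float64(10.59), 'dir')
   [ 61. -11.   2.] [ 0.221  0.013 -0.975] ([1024.5, 64.1, 400.5], 'tilt', np.float64(12.79), 'dir')
   [ 61. -11.   5.] [ 0.258  0.015 -0.966] ([1042.1, 65.4, 389.1], 'tilt', np.float64(15.01), 'dir')
   [ 61. -11.   7.] [ 0.296  0.018 -0.955] ([1059.4, 66.7, 378.6], 'tilt', np.float64(17.26), 'dir')
   [ 60. -11.  10.] [ 0.333  0.02  -0.943] ([1076.3, 68.0, 368.2], 'tilt', np.float64(19.49), 'dir')
   [ 60. -11.  12.] [ 0.37   0.023 -0.929] ([1092.8, 69.4, 358.7], 'tilt', np.float64(21.76), 'dir')
   [ 59. -11.  15.] [ 0.406  0.025 -0.913] ([1109.0, 70.9, 349.2], 'tilt', np.float64(24.02), 'dir')
   [ 59. -10.  17.] [ 0.442  0.027 -0.897] ([1124.8, 71.3, 340.6], 'tilt', np.float64(26.29), 'dir')
   [ 58. -10.  20.] [ 0.477  0.029 -0.878] ([1140.2, 72.0, 331.9], 'tilt', np.float64(28.55), 'dir')
   [ 57. -10.  22.] [ 0.511  0.032 -0.859] ([1155.1, 72.8, 324.0], 'tilt', np.float64(30.8), 'dir')
   [ 56. -10.  25.] [ 0.544  0.034 -0.838] ([1169.6, 73.8, 316.0], 'tilt', np.float64(33.04), 'dir')
```

```bash
sed -i 's/900,55,470/820,50,610/; s/x\[1\],150/x[1],330/;s/range(15)/range(16)/' tilt.py; python3 tilt.py; python3 - <<'E'
from h import *
S,T=pickle.load(open("c0.pkl","rb"))
print(proj(S,[[1060,70,560],[1100,70,500],[1100,70,0]]))
E
```

```text
([581.6, -84.9, 71.5], 'tilt', np.float64(0.81), 'dir', np.float64(1.0), 'q', [-0.238, 0.111, 1.918, 0.004, 1.099, 1.444])
up [   2.   -0. -120.] shift [ 229. -162. -535.]
([820.0, 50.0, 610.0], 'tilt', np.float64(0.81), 'dir', np.float64(1.0), 'q', [-0.005, 0.756, 0.141, 0.0, 2.231, 1.68])
   [ 57. -10. -22.] [ 0.045  0.002 -0.999] ([840.7, 51.3, 603.0], 'tilt', np.float64(2.58), 'dir')
   [ 58. -10. -20.] [ 0.079  0.004 -0.997] ([858.5, 52.2, 594.0], 'tilt', np.float64(4.56), 'dir')
   [ 59. -10. -18.] [ 0.115  0.006 -0.993] ([876.3, 52.9, 585.4], 'tilt', np.float64(6.6), 'dir')
   [ 59. -10. -15.] [ 0.15   0.008 -0.989] ([894.1, 53.7, 577.1], 'tilt', np.float64(8.65), 'dir')
   [ 60. -10. -12.] [ 0.186  0.011 -0.982] ([912.4, 54.3, 568.6], 'tilt', np.float64(10.74), 'dir')
   [ 60. -10. -10.] [ 0.222  0.013 -0.975] ([930.1, 55.0, 561.0], 'tilt', np.float64(12.86), 'dir')
   [ 61. -11.  -7.] [ 0.259  0.015 -0.966] ([948.3, 56.4, 553.1], 'tilt', np.float64(15.03), 'dir')
   [ 61. -11.  -4.] [ 0.296  0.017 -0.955] ([966.5, 57.9, 545.4], 'tilt', np.float64(17.22), 'dir')
   [ 61. -11.
[... 178 characters left out ...]
), 'dir')
   [ 61. -11.   4.] [ 0.405  0.024 -0.914] ([1019.7, 62.0, 524.8], 'tilt', np.float64(23.92), 'dir')
   [ 61. -11.   7.] [ 0.441  0.026 -0.897] ([1037.5, 63.4, 518.0], 'tilt', np.float64(26.19), 'dir')
   [ 60. -11.   9.] [ 0.476  0.028 -0.879] ([1054.4, 64.8, 512.1], 'tilt', np.float64(28.45), 'dir')
   [ 60. -11.  12.] [ 0.51  0.03 -0.86] ([1071.4, 66.3, 506.1], 'tilt', np.float64(30.73), 'dir')
   [ 59. -10.  15.] [ 0.544  0.032 -0.839] ([1088.1, 66.9, 500.1], 'tilt', np.float64(32.99), 'dir')
   [ 59. -10.  17.] [ 0.576  0.034 -0.816] ([1104.3, 67.5, 494.8], 'tilt', np.float64(35.27), 'dir')
[[107.16129382  23.62066519]
 [103.29317621  41.17545526]
 [131.79534148 169.64749125]]
```

>>> {"op": "apply_moves", "data": {
  "steps": [
    [[0, 0, -20], 0],
    [[1, 0, -60], 0],
    [[2, 0, -110], 0],
    [[2, 0, -150], 0],
    [[28, -18, -195], 0],
    [[57, -39, -240], 0],
    [[86, -60, -285], 0],
    [[114, -80, -330], 0],
    [[143, -101, -375], 0],
    [[172, -121, -420], 0],
    [[200, -142, -465], 0],
    [[220, -155, -510], 0],
    [[229, -162, -535], 0],
    [[229, -162, -535], 0]
  ]
}}

```text
time: 15.98
position: [821.3, 50.6, 610.8]
ee_rot: [0.998, -0.056, 0.01, -0.001]
contact_force: [-0.1, 0.0, -2.1]
finger_gap: 0.275
```

>>> {"op": "apply_moves", "data": {
  "steps": [
    [[57, -10, -22], 0]
  ]
}}

```text
time: 16.1
position: [839.7, 51.2, 603.9]
ee_rot: [0.998, -0.056, 0.022, -0.002]
contact_force: [0.0, -0.1, 0.2]
finger_gap: 0.279
```

>>> {"op": "apply_moves", "data": {
  "steps": [
    [[58, -10, -20], 0]
  ]
}}

```text
time: 16.23
position: [859.0, 51.9, 590.7]
ee_rot: [0.998, -0.057, 0.036, -0.004]
contact_force: [0.2, -0.6, -1.6]
finger_gap: 0.277
```

>>> {"op": "apply_moves", "data": {
  "steps": [
    [[59, -10, -18], 0]
  ]
}}

```text
time: 16.35
position: [876.0, 52.6, 582.6]
ee_rot: [0.997, -0.057, 0.053, -0.006]
contact_force: [-0.6, 0.5, -0.8]
finger_gap: 0.273
```

>>> {"op": "apply_moves", "data": {
  "steps": [
    [[59, -10, -15], 0]
  ]
}}

```text
time: 16.48
position: [893.3, 53.3, 574.3]
ee_rot: [0.996, -0.057, 0.071, -0.008]
contact_force: [-0.7, 0.3, -0.4]
finger_gap: 0.274
```

>>> {"op": "apply_moves", "data": {
  "steps": [
    [[60, -10, -12], 0]
  ]
}}

```text
time: 16.6
position: [911.2, 53.9, 565.2]
ee_rot: [0.994, -0.056, 0.088, -0.01]
contact_force: [0.5, 0.2, -1.1]
finger_gap: 0.275
```

```bash
python3 st.py
```

```text
t 16.6 q [-0.003, 0.878, 0.036, 0.013, 2.051, 1.688] pos [911.2, 53.9, 565.2] tilt 10.16 dir 3.4
F [ 0.5   0.16 -1.15] M [ 0.044  0.158 -0.015] gap mm 26.2
[[0.9782, -0.1104, 0.1761], [-0.114, -0.9934, 0.0105], [0.1738, -0.0304, -0.9843]]
```

Matches the model well. Continuing the tilt.

>>> {"op": "apply_moves", "data": {
  "steps": [
    [[60, -10, -10], 0]
  ]
}}

```text
time: 16.73
position: [928.9, 54.5, 556.5]
ee_rot: [0.993, -0.056, 0.105, -0.012]
contact_force: [0.4, -0.9, -0.7]
finger_gap: 0.274
```

>>> {"op": "apply_moves", "data": {
  "steps": [
    [[61, -11, -7], 0]
  ]
}}

```text
time: 16.85
position: [947.0, 55.9, 547.9]
ee_rot: [0.991, -0.056, 0.123, -0.014]
contact_force: [-1.0, 0.4, -1.3]
finger_gap: 0.276
```

>>> {"op": "apply_moves", "data": {
  "steps": [
    [[61, -11, -4], 0]
  ]
}}

```text
time: 16.98
position: [965.0, 57.4, 539.2]
ee_rot: [0.988, -0.056, 0.141, -0.016]
contact_force: [0.7, 0.1, -0.5]
finger_gap: 0.275
```

>>> {"op": "apply_moves", "data": {
  "steps": [
    [[61, -11, -2], 0]
  ]
}}

```text
time: 17.1
position: [982.6, 58.8, 531.0]
ee_rot: [0.986, -0.056, 0.159, -0.019]
contact_force: [-0.3, -0.3, -0.5]
finger_gap: 0.271
```

>>> {"op": "apply_moves", "data": {
  "steps": [
    [[61, -11, 1], 0]
  ]
}}

```text
time: 17.23
position: [1000.2, 60.1, 523.3]
ee_rot: [0.982, -0.056, 0.177, -0.021]
contact_force: [-0.2, 0.0, -1.0]
finger_gap: 0.274
```

>>> {"op": "apply_moves", "data": {
  "steps": [
    [[61, -11, 4], 0]
  ]
}}

```text
time: 17.35
position: [1017.8, 61.5, 515.3]
ee_rot: [0.979, -0.056, 0.195, -0.023]
contact_force: [-0.1, -0.2, -1.7]
finger_gap: 0.274
```

>>> {"op": "apply_moves", "data": {
  "steps": [
    [[61, -11, 7], 0]
  ]
}}

```text
time: 17.48
position: [1035.4, 62.8, 507.4]
ee_rot: [0.975, -0.055, 0.214, -0.025]
contact_force: [0.4, -0.2, -1.0]
finger_gap: 0.274
```

>>> {"op": "apply_moves", "data": {
  "steps": [
    [[60, -11, 9], 0]
  ]
}}

```text
time: 17.6
position: [1052.3, 64.3, 500.0]
ee_rot: [0.971, -0.055, 0.232, -0.027]
contact_force: [0.7, -0.3, -1.2]
finger_gap: 0.275
```

```bash
python3 st.py
```

```text
t 17.6 q [0.003, 0.982, 0.036, 0.026, 1.654, 1.696] pos [1052.3, 64.3, 500.0] tilt 26.97 dir 3.4
F [ 0.65 -0.3  -1.22] M [ 0.009  0.322 -0.066] gap mm 26.2
[[0.8866, -0.0945, 0.4527], [-0.1196, -0.9925, 0.0271], [0.4468, -0.0781, -0.8912]]
```

>>> {"op": "apply_moves", "data": {
  "steps": [
    [[60, -11, 12], 0]
  ]
}}

```text
time: 17.73
position: [1069.2, 65.7, 492.9]
ee_rot: [0.966, -0.055, 0.25, -0.029]
contact_force: [-0.3, 0.6, -1.2]
finger_gap: 0.274
```

>>> {"op": "apply_moves", "data": {
  "steps": [
    [[-50, 0, 0], 0],
    [[-100, 0, 0], 0],
    [[-100, 0, 0], 0]
  ]
}}

```text
time: 18.1
position: [979.2, 77.7, 443.8]
ee_rot: [0.966, -0.055, 0.25, -0.029]
contact_force: [1.2, -0.5, 1.0]
finger_gap: 0.275
```

```bash
python3 st.py
```

```text
t 18.1 q [0.019, 0.532, 0.83, 0.021, 1.271, 1.702] pos [979.2, 77.7, 443.8] tilt 29.19 dir 3.4
F [ 1.2  -0.47  0.96] M [-0.039  0.325 -0.031] gap mm 26.2
[[0.8687, -0.0914, 0.4868], [-0.1206, -0.9923, 0.029], [0.4804, -0.0839, -0.873]]
```

>>> {"op": "apply_moves", "data": {
  "steps": [
    [[50, 0, 0], 0],
    [[100, 0, 0], 0]
  ]
}}

```text
time: 18.35
position: [1052.7, 68.4, 468.2]
ee_rot: [0.97, -0.055, 0.236, -0.028]
contact_force: [3.2, -0.5, 2.9]
finger_gap: 0.275
```

>>> {"op": "apply_moves", "data": {
  "steps": [
    [[42, -7, 9], 0]
  ]
}}

```text
time: 18.48
position: [1076.3, 68.9, 491.8]
ee_rot: [0.964, -0.055, 0.259, -0.03]
contact_force: [1.1, -0.1, 1.4]
finger_gap: 0.275
```

>>> {"op": "apply_moves", "data": {
  "steps": [
    [[-50, 0, 0], 0],
    [[-100, 0, 0], 0],
    [[-100, 0, 0], 0]
  ]
}}

```text
time: 18.85
position: [989.0, 81.6, 436.7]
ee_rot: [0.964, -0.055, 0.258, -0.03]
contact_force: [0.2, 0.3, -0.0]
finger_gap: 0.273
```

```bash
python3 st.py
```

```text
t 18.85 q [0.023, 0.545, 0.828, 0.02, 1.243, 1.706] pos [989.0, 81.6, 436.7] tilt 30.17 dir 3.4
F [ 0.22  0.35 -0.  ] M [-0.008  0.278 -0.037] gap mm 26.0
[[0.8604, -0.09, 0.5017], [-0.1213, -0.9922, 0.0301], [0.495, -0.0868, -0.8645]]
```

>>> {"op": "apply_moves", "data": {
  "steps": [
    [[-59, -10, -5], 0],
    [[-117, -20, -9], 0],
    [[-176, -30, -14], 0],
    [[-234, -40, -18], 0],
    [[-293, -50, -23], 0],
    [[-351, -60, -27], 0],
    [[-410, -70, -32], 0],
    [[-468, -80, -36], 0],
    [[-527, -90, -41], 0],
    [[-570, -97, -45], 0],
    [[-585, -100, -45], 0],
    [[-585, -100, -45], 0]
  ]
}}

```text
time: 20.35
position: [473.6, 250.0, 194.7]
ee_rot: [0.964, -0.054, 0.259, -0.03]
contact_force: [1.1, 0.3, -1.2]
finger_gap: 0.275
```

```bash
python3 st.py; python3 - <<'E'
from plant import robot
from h import *
S=robot.capture("scene");T=robot.capture("top")
pickle.dump((S,T),open("c2.pkl","wb"))
for n,c,(x,y) in(("scene",S,(170,150)),("top",T,(130,130))):
    im=c["image"][y:y+120,x:x+110]; cv2.imwrite(f"pics/{n}2c.png",cv2.resize(im,None,fx=5,fy=5,interpolation=cv2.INTER_CUBIC))
E
```

```text
t 20.35 q [0.503, -0.414, 2.23, -0.288, 0.861, 2.323] pos [473.6, 250.0, 194.7] tilt 30.24 dir 3.5
F [ 1.08  0.33 -1.18] M [-0.027  0.325 -0.006] gap mm 26.2
[[0.86, -0.0882, 0.5027], [-0.1197, -0.9923, 0.0306], [0.4961, -0.0864, -0.8639]]
```

View pics/scene2c.png

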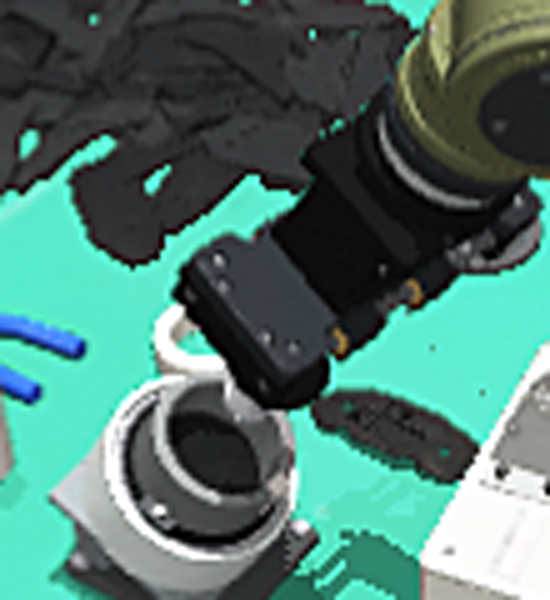

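View pics/top2c.png

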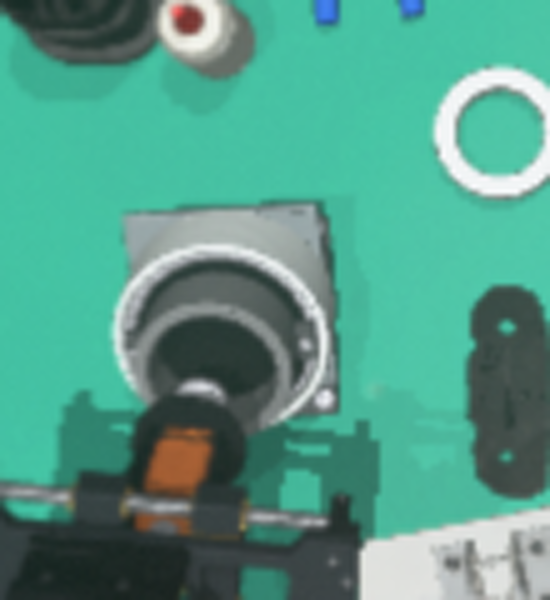

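```bash
cat > ov.py <<'E'
from h import *
import sys
from scipy.spatial.transform import Rotation as R
def overlay(c,x,y,M,pos,px,out,C=(514.6,253.0,116.5),k=6,w=100,h=90,L=59.2,ang=0.0139):
    im=cv2.resize(c["image"][y:y+h,x:x+w],None,fx=k,fy=k,interpolation=cv2.INTER_CUBIC)
    a=np.linspace(0,2*np.pi,60)
    Mt=M@R.from_rotvec([0,-ang,0]).as_matrix()
    tip=pos+M@np.array([px,0,L])
    def dr(P,col):
        q=((proj(c,P)-[x,y]+.5)*k).astype(int); cv2.polylines(im,[q.reshape(-1,1,2)],False,col,1)
    for r,zz in((14,8),(14,18),(28,50),(28,55)):
        dr(tip+(np.c_[r*np.cos(a),r*np.sin(a),-zz*np.ones(60)])@Mt.T,(0,255,255))
    s=13
    for zz in (55,130): dr(tip+np.array([[s,s,-zz],[s,-s,-zz],[-s,-s,-zz],[-s,s,-zz],[s,s,-zz]])@Mt.T,(255,0,255))
    dr(tip+np.array([[0,0,0],[0,0,-130]])@Mt.T,(0,0,255))
    import fit
    for r in(33,41): dr(fit.circ([*C,.059],r),(255,0,0))
    cv2.imwrite(out,im)
E
python3 - <<'E'
from ov import *
S,T=pickle.load(open("c2.pkl","rb"))
M=np.array([[0.86, -0.0882, 0.5027], [-0.1197, -0.9923, 0.0306], [0.4961, -0.0864, -0.8639]])
pos=np.array([473.6,250,194.7])
overlay(T,130,170,M,pos,-1.8,"pics/ovT.png"); overlay(S,180,190,M,pos,-1.8,"pics/ovS.png")
E
```

```text
(no output)
```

View pics/ovT.png

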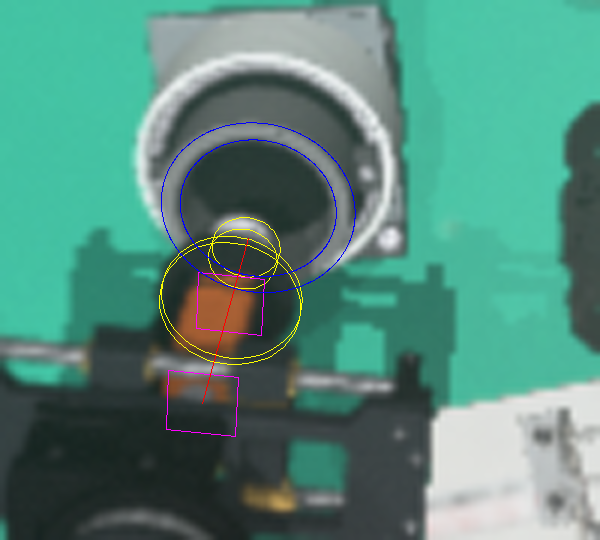

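View pics/ovS.png

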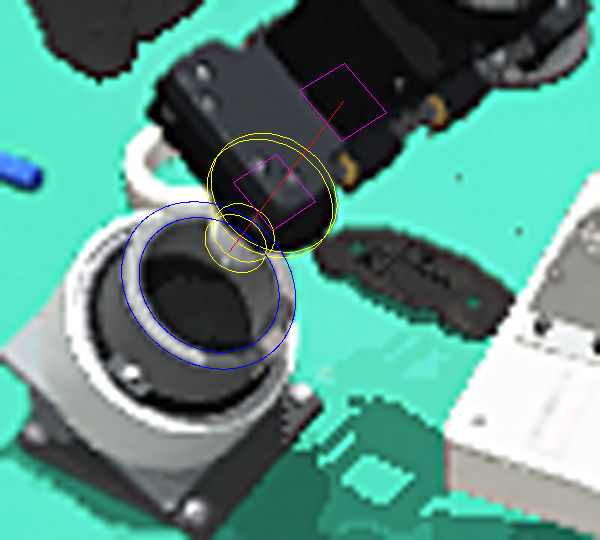

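>>> {"op": "apply_moves", "data": {
  "steps": [
    [[-13, 2, 5], 0],
    [[-26.6, 4.4, 12], 0],
    [[-26.6, 4.4, 19], 0],
    [[-26.6, 4.4, 25], 0],
    [[-26.6, 4.4, 25], 0]
  ]
}}

```text
time: 21.08
position: [465.0, 250.2, 160.5]
ee_rot: [0.964, -0.055, 0.259, -0.03]
contact_force: [0.6, 0.1, -0.7]
finger_gap: 0.273
```

```bash
cat > fs.py <<'E'
import sys
from plant import robot
import numpy as np
from h import *
from scipy.spatial.transform import Rotation as R
n=np.array([-.4991,-.0297,.866]);mx=np.array([.8645,.0514,.5]);my=np.array([-.0593,.998,0])
C=np.array([514.6,253.0,116.5])
B=np.array([n,mx,my]); k=int(sys.argv[1]) if len(sys.argv)>1 else 1
F=[];Mo=[]
for i in range(k):
    if i: robot.capture("top")
    s=robot.sense(); F.append(B@s['contact_force']); Mo.append(s['moment'])
M=R.from_quat(s['ee_rot']).as_matrix()
tip=s['position']+M@[-1.8,0,59.2]
print("t",s['time'],"F n,mx,my",np.round(np.mean(F,0),2),"sd",np.round(np.std(F,0),2),"tip n,mx,my",np.round(B@(tip-C),2),"pos",np.round(s['position'],1),"mom",np.round(np.mean(Mo,0),3),"gap",round(s['finger_gap']*95.1,1))
E
python3 fs.py 7
```

```text
t 21.375 F n,mx,my [-0.92 -0.29 -0.33] sd [0.24 0.58 0.52] tip n,mx,my [  4.57 -21.91   0.77] pos [465.1 250.5 161.5] mom [0.006 0.364 0.033] gap 26.1
```

>>> {"op": "apply_moves", "data": {
  "steps": [
    [[-2.9, 1.3, 3], 0],
    [[-2.9, 1.3, 6], 0],
    [[-2.9, 1.3, 6], 0]
  ]
}}

```text
time: 21.75
position: [465.1, 249.4, 153.8]
ee_rot: [0.964, -0.055, 0.259, -0.03]
contact_force: [-0.1, -0.3, -0.9]
finger_gap: 0.274
```

```bash
python3 fs.py 2
```

```text
t 21.8 F n,mx,my [-0.83 -0.76  0.41] sd [0.14 0.19 0.69] tip n,mx,my [ -1.93 -25.65  -0.25] pos [465.2 249.5 154. ] mom [0.018 0.398 0.001] gap 26.1
```

>>> {"op": "apply_moves", "data": {
  "steps": [
    [[0, 0, 2], 0],
    [[0, 0, 3], 0],
    [[0, 0, 3], 0]
  ]
}}

```text
time: 22.18
position: [466.8, 249.6, 151.6]
ee_rot: [0.964, -0.055, 0.259, -0.03]
contact_force: [-0.5, 0.3, -0.7]
finger_gap: 0.273
```

```bash
python3 fs.py 3
```

```text
t 22.275 F n,mx,my [-0.23 -0.17  0.39] sd [0.46 0.49 0.18] tip n,mx,my [ -4.72 -25.37  -0.15] pos [466.8 249.7 151.8] mom [0.024 0.377 0.019] gap 26.1
```

>>> {"op": "apply_moves", "data": {
  "steps": [
    [[0, 0, 1], 0],
    [[0, 0, 2], 0],
    [[0, 0, 2], 0]
  ]
}}

```text
time: 22.65
position: [468.0, 249.8, 150.4]
ee_rot: [0.964, -0.055, 0.26, -0.031]
contact_force: [-0.3, 0.8, 0.3]
finger_gap: 0.274
```

```bash
python3 fs.py 4
```

```text
t 22.8 F n,mx,my [ 0.76 -0.34 -0.1 ] sd [0.52 0.27 0.63] tip n,mx,my [ -6.52 -25.05  -0.04] pos [467.9 249.8 150.3] mom [ 0.027  0.345 -0.004] gap 25.7
```

>>> {"op": "apply_moves", "data": {
  "steps": [
    [[0, 0, 2], 0],
    [[0, 0, 4], 0],
    [[0, 0, 5], 0],
    [[0, 0, 5], 0]
  ]
}}

```text
time: 23.3
position: [470.5, 250.0, 146.0]
ee_rot: [0.964, -0.055, 0.26, -0.031]
contact_force: [-2.2, 0.2, 4.1]
finger_gap: 0.275
```

```bash
python3 fs.py 4;python3 - <<'E'
from plant import robot
from h import *
S=robot.capture("scene");T=robot.capture("top")
pickle.dump((S,T),open("c3.pkl","wb"))
for n,c,(x,y) in(("scene",S,(170,190)),("top",T,(130,150))):
    im=c["image"][y:y+90,x:x+90]; cv2.imwrite(f"pics/{n}3c.png",cv2.resize(im,None,fx=6,fy=6,interpolation=cv2.INTER_CUBIC))
E
```

```text
t 23.45 F n,mx,my [4.07 0.12 0.2 ] sd [0.46 0.57 0.24] tip n,mx,my [-11.51 -24.95   0.03] pos [470.5 250.1 146.1] mom [0.041 0.247 0.016] gap 25.7
```

View pics/scene3c.png

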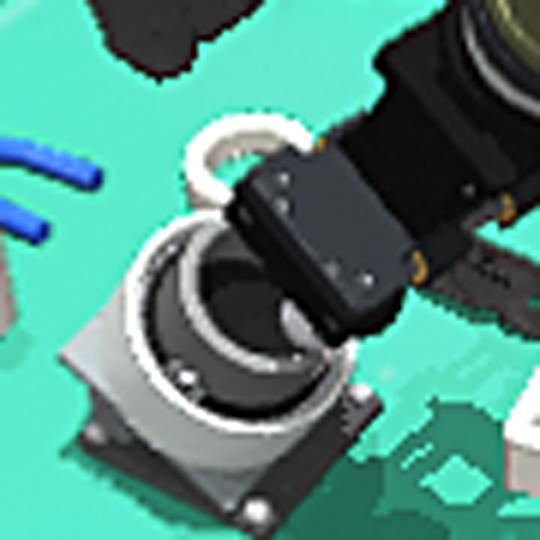

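View pics/top3c.png

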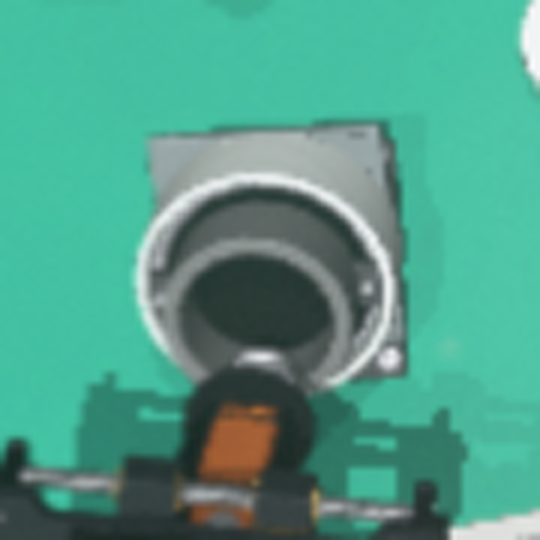

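```bash
python3 - <<'E'
from ov import *
import fit
S,T=pickle.load(open("c3.pkl","rb"))
from plant import robot
s=robot.sense(); M=R.from_quat(s['ee_rot']).as_matrix(); pos=s['position']
n=np.array([-.4991,-.0297,.866]);C=np.array([514.6,253,116.5])-5*n
overlay(T,130,170,M,pos,-1.8,"pics/ovT3.png",C=C,k=8,w=75,h=60); overlay(S,185,200,M,pos,-1.8,"pics/ovS3.png",C=C,k=8,w=70,h=70)
E
```

```text
(no output)
```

View pics/ovT3.png

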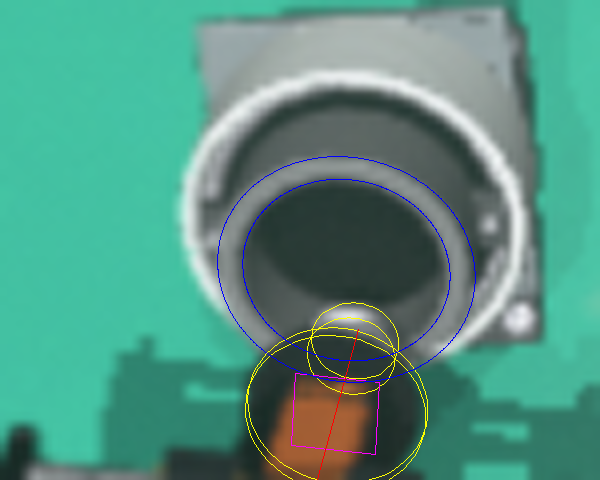

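View pics/ovS3.png

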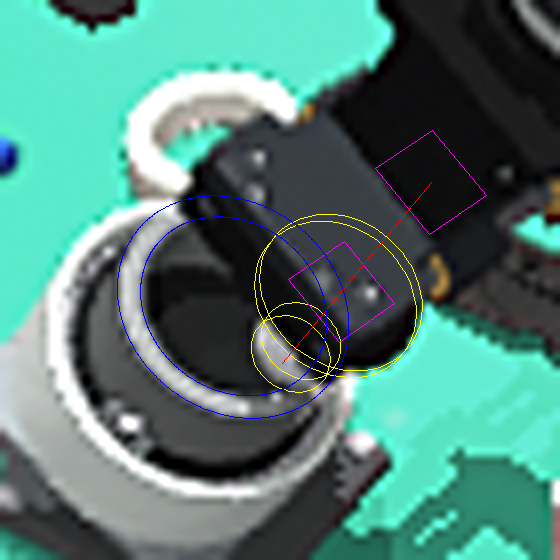

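```bash
cat > seg.py <<'E'
import sys,numpy as np
# seg.py phi0 phi1 n rho [dz]
p0,p1,n,r,dz=float(sys.argv[1]),float(sys.argv[2]),int(sys.argv[3]),float(sys.argv[4]),float(sys.argv[5])
c0=np.array([float(sys.argv[6]),float(sys.argv[7])]) if len(sys.argv)>7 else np.array([-r*np.cos(np.radians(p0)),r*np.sin(np.radians(p0))])
ec=np.array([float(sys.argv[8]),float(sys.argv[9])]) if len(sys.argv)>9 else np.zeros(2)
out=[]
for i in range(1,n+1):
    p=np.radians(p0+(p1-p0)*i/n)
    a,b=np.array([-r*np.cos(p),r*np.sin(p)])+ec-c0
    out.append([[round(.985*a-.1705*b,1),round(-.17*a-.985*b,1),round(dz*i/n,1)],0])
print(out)
E
python3 seg.py 0 45 6 25 0; python3 seg.py 45 90 6 25 0;python3 seg.py 90 135 6 25 0;python3 seg.py 135 180 6 25 0
```

```text
[[[np.float64(-0.3), np.float64(-3.3), 0.0], 0], [[np.float64(-0.3), np.float64(-6.5), 0.0], 0], [[np.float64(0.2), np.float64(-9.7), 0.0], 0], [[np.float64(1.2), np.float64(-12.9), 0.0], 0], [[np.float64(2.5), np.float64(-15.9), 0.0], 0], [[np.float64(4.2), np.float64(-18.7), 0.0], 0]]
[[[np.float64(2.1), np.float64(-2.5), 0.0], 0], [[np.float64(4.4), np.float64(-4.8), 0.0], 0], [[np.float64(7.1), np.float64(-6.7), 0.0], 0], [[np.float64(9.9), np.float64(-8.3), 0.0], 0], [[np.float64(13.0), np.float64(-9.5), 0.0], 0], [[np.float64(16.2), np.float64(-10.2), 0.0], 0]]
[[[np.float64(3.3), np.float64(-0.3), 0.0], 0], [[np.float64(6.5), np.float64(-0.3), 0.0], 0], [[np.float64(9.7), np.float64(0.2), 0.0], 0], [[np.float64(12.9), np.float64(1.2), 0.0], 0], [[np.float64(15.9), np.float64(2.5), 0.0], 0], [[np.float64(18.7), np.float64(4.2), 0.0], 0]]
[[[np.float64(2.5), np.float64(2.1), 0.0], 0], [[np.float64(4.8), np.float64(4.4), 0.0], 0], [[np.float64(6.7), np.float64(7.1), 0.0], 0], [[np.float64(8.3), np.float64(9.9), 0.0], 0], [[np.float64(9.5), np.float64(13.0), 0.0], 0], [[np.float64(10.2), np.float64(16.2), 0.0], 0]]
```

>>> {"op": "apply_moves", "data": {
  "steps": [
    [[-0.3, -3.3, 0], 0],
    [[-0.3, -6.5, 0], 0],
    [[0.2, -9.7, 0], 0],
    [[1.2, -12.9, 0], 0],
    [[2.5, -15.9, 0], 0],
    [[4.2, -18.7, 0], 0]
  ]
}}

```text
time: 24.3
position: [474.9, 267.1, 148.3]
ee_rot: [0.964, -0.055, 0.258, -0.029]
contact_force: [-3.0, -5.3, 4.6]
finger_gap: 0.271
```

```bash
python3 fs.py 3
```

```text
t 24.4 F n,mx,my [ 5.07 -0.64 -4.15] sd [0.57 0.04 0.69] tip n,mx,my [-12.08 -18.91  17.2 ] pos [475.1 267.6 148.7] mom [-0.92   0.325 -0.469] gap 25.6
```

>>> {"op": "apply_moves", "data": {
  "steps": [
    [[2.1, -2.5, -0.3], 0],
    [[4.4, -4.8, -0.6], 0],
    [[7.1, -6.7, -0.9], 0],
    [[9.9, -8.3, -1], 0],
    [[13, -9.5, -1], 0],
    [[16.2, -10.2, -1], 0]
  ]
}}

```text
time: 25.15
position: [487.6, 275.1, 156.2]
ee_rot: [0.965, -0.055, 0.256, -0.029]
contact_force: [-5.2, -3.6, 2.1]
finger_gap: 0.272
```

```bash
python3 fs.py 3
```

```text
t 25.25 F n,mx,my [ 4.83 -3.17 -3.49] sd [0.45 0.55 0.27] tip n,mx,my [-11.73  -3.27  24.02] pos [488.2 275.3 156.9] mom [-0.753  1.028 -0.411] gap 26.0
```

>>> {"op": "apply_moves", "data": {
  "steps": [
    [[3.3, -0.3, -0.2], 0],
    [[6.5, -0.3, -0.4], 0],
    [[9.7, 0.2, -0.5], 0],
    [[12.9, 1.2, -0.5], 0],
    [[15.9, 2.5, -0.5], 0],
    [[18.7, 4.2, -0.5], 0]
  ]
}}

```text
time: 26.0
position: [503.2, 269.7, 165.8]
ee_rot: [0.965, -0.055, 0.256, -0.03]
contact_force: [-6.4, -0.1, 0.3]
finger_gap: 0.265
```

```bash
python3 fs.py 3
```

```text
t 26.1 F n,mx,my [ 3.27 -4.07 -1.08] sd [0.48 0.94 1.  ] tip n,mx,my [-11.18  14.35  17.22] pos [503.6 269.3 166.2] mom [-0.242  1.123 -0.064] gap 25.9
```

>>> {"op": "apply_moves", "data": {
  "steps": [
    [[3.5, 1.9, 0.6], 0],
    [[6.8, 4.0, 1], 0],
    [[8.7, 6.8, 1.2], 0],
    [[10.3, 9.6, 1.2], 0],
    [[11.5, 12.7, 1.2], 0],
    [[12.2, 15.9, 1.2], 0]
  ]
}}

```text
time: 26.85
position: [513.2, 253.9, 170.4]
ee_rot: [0.964, -0.055, 0.257, -0.032]
contact_force: [-6.4, 3.5, 2.6]
finger_gap: 0.275
```

```bash
python3 fs.py 3; python3 seg.py 180 225 6 25 0 | sed 's/np.float64//g'
```

```text
t 26.95 F n,mx,my [ 5.28 -4.08  2.44] sd [0.3  0.28 1.02] tip n,mx,my [-11.82  24.08   0.74] pos [513.3 253.2 170.4] mom [0.451 1.335 0.307] gap 26.1
[[[(0.3), (3.3), 0.0], 0], [[(0.3), (6.5), 0.0], 0], [[(-0.2), (9.7), 0.0], 0], [[(-1.2), (12.9), 0.0], 0], [[(-2.5), (15.9), 0.0], 0], [[(-4.2), (18.7), 0.0], 0]]
```

>>> {"op": "apply_moves", "data": {
  "steps": [
    [[0, 3.6, -0.4], 0],
    [[-0.2, 7.1, -0.8], 0],
    [[-0.9, 10.6, -1], 0],
    [[-2.1, 14.1, -1], 0],
    [[-3.6, 17.4, -1], 0],
    [[-5.4, 20.4, -1], 0]
  ]
}}

```text
time: 27.7
position: [508.0, 234.3, 168.9]
ee_rot: [0.964, -0.055, 0.26, -0.032]
contact_force: [-2.3, 4.9, 4.0]
finger_gap: 0.272
```

```bash
python3 fs.py 3; python3 seg.py 225 270 6 25 0 | sed 's/np.float64//g'; python3 seg.py 270 315 6 25 0 | sed 's/np.float64//g'; python3 seg.py 315 360 6 25 0 | sed 's/np.float64//g'
```

```text
t 27.8 F n,mx,my [ 4.04 -0.79  4.43] sd [0.28 0.75 0.49] tip n,mx,my [-10.11  17.64 -18.52] pos [507.8 233.6 168.6] mom [0.928 0.559 0.556] gap 25.9
[[[(-2.1), (2.5), 0.0], 0], [[(-4.4), (4.8), 0.0], 0], [[(-7.1), (6.7), 0.0], 0], [[(-9.9), (8.3), 0.0], 0], [[(-13.0), (9.5), 0.0], 0], [[(-16.2), (10.2), 0.0], 0]]
[[[(-3.3), (0.3), 0.0], 0], [[(-6.5), (0.3), 0.0], 0], [[(-9.7), (-0.2), 0.0], 0], [[(-12.9), (-1.2), 0.0], 0], [[(-15.9), (-2.5), 0.0], 0], [[(-18.7), (-4.2), 0.0], 0]]
[[[(-2.5), (-2.1), 0.0], 0], [[(-4.8), (-4.4), 0.0], 0], [[(-6.7), (-7.1), 0.0], 0], [[(-8.3), (-9.9), 0.0], 0], [[(-9.5), (-13.0), 0.0], 0], [[(-10.2), (-16.2), 0.0], 0]]
```

>>> {"op": "apply_moves", "data": {
  "steps": [
    [[-2.3, 2.5, 0.1], 0],
    [[-4.9, 4.9, 0.2], 0],
    [[-7.9, 6.8, 0.2], 0],
    [[-10.9, 8.5, 0.2], 0],
    [[-14.3, 9.7, 0.2], 0],
    [[-17.7, 10.4, 0.2], 0]
  ]
}}

```text
time: 28.55
position: [492.9, 224.9, 160.0]
ee_rot: [0.963, -0.054, 0.261, -0.031]
contact_force: [0.0, 3.3, 4.5]
finger_gap: 0.269
```

```bash
python3 fs.py 3
```

```text
t 28.65 F n,mx,my [4.45 2.51 3.51] sd [0.53 0.07 0.14] tip n,mx,my [-10.18  -0.8  -26.51] pos [492.3 224.7 159.3] mom [ 0.753 -0.298  0.434] gap 25.8
```

>>> {"op": "apply_moves", "data": {
  "steps": [
    [[-3.3, 0.1, -0.1], 0],
    [[-6.6, -0.1, -0.2], 0],
    [[-9.8, -0.8, -0.3], 0],
    [[-13, -2, -0.3], 0],
    [[-16.1, -3.5, -0.3], 0],
    [[-18.9, -5.4, -0.3], 0]
  ]
}}

```text
time: 29.4
position: [476.1, 231.7, 150.1]
ee_rot: [0.964, -0.054, 0.26, -0.03]
contact_force: [0.9, -0.7, 4.2]
finger_gap: 0.271
```

```bash
python3 fs.py 3
```

```text
t 29.5 F n,mx,my [3.9  3.01 0.51] sd [0.45 0.64 1.17] tip n,mx,my [-10.41 -19.5  -18.23] pos [475.8 232.1 149.8] mom [ 0.183 -0.4    0.039] gap 26.0
```

>>> {"op": "apply_moves", "data": {
  "steps": [
    [[-2.4, -2.3, 0.2], 0],
    [[-4.5, -4.9, 0.4], 0],
    [[-6.3, -7.8, 0.6], 0],
    [[-7.8, -10.9, 0.7], 0],
    [[-8.8, -14.2, 0.8], 0],
    [[-9.4, -17.6, 0.8], 0],
    [[-9.7, -20.9, 0.8], 0]
  ]
}}

```text
time: 30.38
position: [469.7, 252.6, 145.6]
ee_rot: [0.964, -0.054, 0.259, -0.028]
contact_force: [1.2, -4.3, 5.6]
finger_gap: 0.271
```

```bash
python3 fs.py 3; python3 - <<'E'
from plant import robot
from h import *
S=robot.capture("scene");T=robot.capture("top")
pickle.dump((S,T),open("c4.pkl","wb"))
for n,c,(x,y) in(("scene",S,(185,200)),("top",T,(130,150))):
    im=c["image"][y:y+75,x:x+75]; cv2.imwrite(f"pics/{n}4c.png",cv2.resize(im,None,fx=7,fy=7,interpolation=cv2.INTER_CUBIC))
E
```

```text
t 30.475 F n,mx,my [ 3.95  2.98 -2.48] sd [0.52 0.48 1.51] tip n,mx,my [-11.54 -25.88   3.21] pos [469.6 253.4 145.6] mom [-0.409 -0.309 -0.259] gap 25.8
```

View pics/scene4c.png

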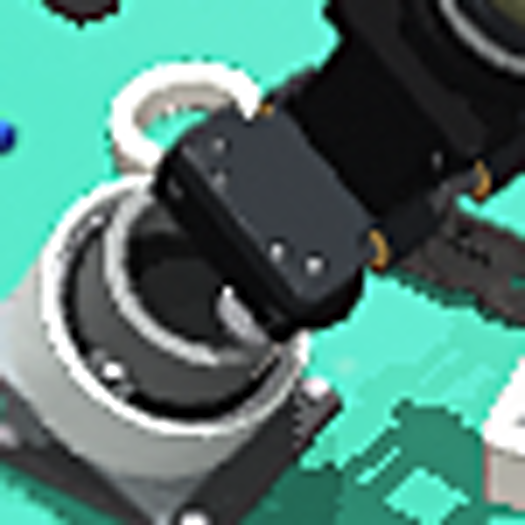

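>>> {"op": "apply_moves", "data": {
  "steps": [
    [[0, 0, -10], 0],
    [[0, 0, -30], 0],
    [[0, 0, -70], 0],
    [[0, 0, -110], 0],
    [[0, 0, -110], 0]
  ]
}}

```text
time: 31.2
position: [414.1, 251.6, 243.8]
ee_rot: [0.963, -0.054, 0.26, -0.032]
contact_force: [-0.2, 0.4, -1.7]
finger_gap: 0.274
```

```bash
python3 st.py; cat > un3.py <<'E'
from sim import *
import sys
from plant import robot
lam=600
q=np.array(robot.sense()['q']); x0,A0=FK(q); print(desc(q))
tgt=np.array(eval(sys.argv[1])); dn=float(sys.argv[2]); N=int(sys.argv[3])
if tgt.any():
    s=A0.inv().apply(tgt-x0); print("shift",np.round(s))
    q=call(q,[(s,0)]*13,lam); print(desc(q))
for k in range(N):
    x,A=FK(q); w=-np.array([x[0],x[1],dn]);w*=62/np.linalg.norm(w); sh=np.round(A.inv().apply(w)); q=call(q,[(sh,0)],lam)
    z=FK(q)[1].as_matrix()[:,2]
    print("  ",sh,np.round(z,3),*desc(q))
E
python3 un3.py "[400,24,380]" 60 15
```

```text
t 31.2 q [0.587, -0.585, 2.258, -0.301, 1.018, 2.371] pos [414.1, 251.6, 243.8] tilt 30.43 dir 3.8
F [-0.18  0.42 -1.68] M [0.042 0.357 0.002] gap mm 26.0
[[0.8584, -0.0882, 0.5053], [-0.1216, -0.992, 0.0335], [0.4983, -0.0902, -0.8623]]
([414.5, 251.7, 243.9], 'tilt', np.float64(30.43), 'dir', np.float64(3.8), 'q', [0.587, -0.585, 2.258, -0.301, 1.018, 2.371])
shift [  83.  215. -132.]
([400.0, 24.0, 380.0], 'tilt', np.float64(30.43), 'dir', np.float64(3.8), 'q', [-0.158, -0.901, 2.193, 0.116, 1.331, 1.528])
   [-57.  10. -23.] [ 0.493  0.033 -0.87 ] [356.3, 21.2, 375.4] tilt 29.59 dir 3.8 q [-0.201, -1.02, 2.243, 0.132, 1.419, 1.496]
   [-57.  10. -21.] [ 0.458  0.031 -0.889] [343.4, 20.0, 379.2] tilt 27.31 dir 3.9 q [-0.207, -1.02, 2.227, 0.125, 1.474, 1.494]
   [-58.  10. -19.] [ 0.422  0.029 -0.906] [330.0, 18.8, 383.8] tilt 25.02 dir 4.0 q [-0.213, -1.02, 2.21, 0.118, 1.531, 1.491]
   [-59.  10. -16.] [ 0.385  0.028 -0.922] [316.2, 17.6, 388.5] tilt 22.71 dir 4.1 q [-0.22, -1.02, 2.194, 0.111, 1.586, 1.486]
   [-60.  10. -13.] [ 0.347  0.026 -0.937] [302.2, 16.4, 393.2] tilt 20
[... 634 characters left out ...]
tilt 9.0 dir 7.6 q [-0.282, -1.02, 2.109, 0.067, 1.907, 1.426]
   [-61.   9.   6.] [ 0.116  0.02  -0.993] [217.2, 6.2, 422.0] tilt 6.78 dir 9.9 q [-0.296, -1.02, 2.099, 0.058, 1.956, 1.41]
   [-61.   9.   9.] [ 0.078  0.021 -0.997] [203.5, 3.6, 426.4] tilt 4.6 dir 14.9 q [-0.315, -1.02, 2.089, 0.048, 2.004, 1.388]
   [-60.   8.  13.] [ 0.039  0.021 -0.999] [190.5, 1.2, 429.5] tilt 2.56 dir 28.5 q [-0.332, -1.02, 2.083, 0.037, 2.049, 1.366]
   [-59.   7.  16.] [ 0.002  0.023 -1.   ] [178.1, -0.9, 432.2] tilt 1.3 dir 85.9 q [-0.349, -1.02, 2.077, 0.025, 2.09, 1.344]
   [-58.   7.  20.] [-0.036  0.025 -0.999] [166.5, -4.1, 433.4] tilt 2.49 dir 145.5 q [-0.371, -1.02, 2.075, 0.012, 2.128, 1.315]
```

```bash
python3 un3.py "[395,32,380]" 100 15
```

```text
([414.5, 251.7, 243.9], 'tilt', np.float64(30.43), 'dir', np.float64(3.8), 'q', [0.587, -0.585, 2.258, -0.301, 1.018, 2.371])
shift [  78.  207. -135.]
([395.0, 32.0, 380.0], 'tilt', np.float64(30.43), 'dir', np.float64(3.8), 'q', [-0.128, -0.914, 2.199, 0.101, 1.335, 1.558])
   [-58.  11. -17.] [ 0.491  0.032 -0.871] [356.3, 29.5, 370.4] tilt 29.45 dir 3.7 q [-0.159, -1.02, 2.251, 0.111, 1.409, 1.535]
   [-59.  12. -15.] [ 0.455  0.028 -0.89 ] [345.3, 29.0, 367.1] tilt 27.15 dir 3.6 q [-0.157, -1.02, 2.247, 0.1, 1.452, 1.539]
   [-60.  12. -12.] [ 0.419  0.025 -0.908] [334.2, 29.0, 363.4] tilt 24.82 dir 3.4 q [-0.152, -1.02, 2.244, 0.088, 1.493, 1.544]
   [-60.  12.  -9.] [ 0.382  0.02  -0.924] [323.0, 29.3, 359.2] tilt 22.51 dir 3.1 q [-0.145, -1.02, 2.243, 0.076, 1.533, 1.552]
   [-60.  12.  -6.] [ 0.345  0.016 -0.938] [312.0, 30.0, 354.6] tilt 20.2 dir 2.6 q [-0.135, -1.02, 2.244, 0.062, 1.571, 1.561]
   [-61.  13.  -3.] [ 0.307  0.011 -0.952] [300.9, 30.4, 349.2] tilt 17.87 dir 2.0 q [-0.126, -1.02, 2.246, 0.049, 1.607, 1.57]
   [-61.  13.   1.] [ 0.268  0.005 -0.963] [290.2, 31
[... 411 characters left out ...]
 -5.4 q [-0.064, -1.02, 2.285, -0.005, 1.724, 1.624]
   [-59.  15.  13.] [ 0.112 -0.022 -0.993] [249.5, 37.2, 304.1] tilt 6.57 dir -11.2 q [-0.046, -1.02, 2.301, -0.017, 1.747, 1.64]
   [-58.  15.  16.] [ 0.073 -0.031 -0.997] [239.6, 39.2, 291.3] tilt 4.56 dir -22.6 q [-0.025, -1.02, 2.321, -0.029, 1.766, 1.659]
   [-57.  15.  20.] [ 0.035 -0.04  -0.999] [230.0, 41.9, 275.7] tilt 3.03 dir -48.7 q [-0.0, -1.02, 2.346, -0.041, 1.78, 1.682]
   [-55.  16.  23.] [-0.003 -0.049 -0.999] [220.6, 44.0, 258.0] tilt 2.83 dir -93.2 q [0.022, -1.02, 2.375, -0.05, 1.79, 1.703]
   [-54.  16.  26.] [-0.04  -0.06  -0.997] [210.9, 46.6, 237.9] tilt 4.12 dir -123.7 q [0.047, -1.02, 2.409, -0.059, 1.795, 1.728]
```

>>> {"op": "apply_moves", "data": {
  "steps": [
    [[15, 40, -40], 0],
    [[30, 80, -75], 0],
    [[48, 128, -100], 0],
    [[62, 165, -120], 0],
    [[76, 200, -134], 0],
    [[80, 211, -134], 0],
    [[80, 211, -134], 0]
  ]
}}

```text
time: 32.08
position: [397.0, 26.7, 375.7]
ee_rot: [0.964, -0.056, 0.257, -0.03]
contact_force: [0.1, 0.0, -1.3]
finger_gap: 0.274
```

>>> {"op": "apply_moves", "data": {
  "steps": [
    [[-58, 11, -20], 0]
  ]
}}

```text
time: 32.2
position: [354.6, 25.2, 367.6]
ee_rot: [0.967, -0.054, 0.248, -0.03]
contact_force: [-1.0, 0.1, -0.5]
finger_gap: 0.275
```

>>> {"op": "apply_moves", "data": {
  "steps": [
    [[-58, 11, -18], 0]
  ]
}}

```text
time: 32.33
position: [342.5, 24.5, 367.5]
ee_rot: [0.971, -0.055, 0.23, -0.028]
contact_force: [0.4, 0.0, -0.8]
finger_gap: 0.273
```

>>> {"op": "apply_moves", "data": {
  "steps": [
    [[-59, 11, -15], 0]
  ]
}}

```text
time: 32.45
position: [331.3, 24.3, 368.9]
ee_rot: [0.975, -0.055, 0.213, -0.025]
contact_force: [-0.1, 0.3, -1.1]
finger_gap: 0.269
```

>>> {"op": "apply_moves", "data": {
  "steps": [
    [[-60, 11, -12], 0]
  ]
}}

```text
time: 32.58
position: [319.7, 24.4, 368.7]
ee_rot: [0.979, -0.055, 0.194, -0.022]
contact_force: [0.5, -0.4, -0.3]
finger_gap: 0.273
```

>>> {"op": "apply_moves", "data": {
  "steps": [
    [[-60, 11, -9], 0]
  ]
}}

```text
time: 32.7
position: [308.1, 24.7, 368.0]
ee_rot: [0.983, -0.055, 0.175, -0.02]
contact_force: [0.1, 0.1, -1.1]
finger_gap: 0.268
```

```bash
python3 st.py; python3 un3.py "[0,0,0]" 90 9
```

```text
t 32.7 q [-0.169, -1.022, 2.222, 0.077, 1.595, 1.53] pos [308.1, 24.7, 368.0] tilt 20.33 dir 3.2
F [ 0.05  0.14 -1.14] M [-0.01   0.289  0.008] gap mm 25.5
[[0.9324, -0.1017, 0.3469], [-0.1155, -0.9931, 0.0192], [0.3425, -0.0579, -0.9377]]
([308.5, 24.7, 368.1], 'tilt', np.float64(20.33), 'dir', np.float64(3.2), 'q', [-0.169, -1.022, 2.222, 0.077, 1.595, 1.53])
   [-61.  12.  -4.] [ 0.308  0.015 -0.951] [297.6, 24.4, 365.0] tilt 17.95 dir 2.9 q [-0.165, -1.02, 2.22, 0.066, 1.635, 1.533]
   [-61.  12.  -1.] [ 0.269  0.012 -0.963] [286.2, 24.3, 361.2] tilt 15.62 dir 2.5 q [-0.16, -1.02, 2.22, 0.054, 1.674, 1.537]
   [-61.  12.   2.] [ 0.23   0.007 -0.973] [274.9, 24.5, 356.9] tilt 13.29 dir 1.8 q [-0.152, -1.02, 2.222, 0.043, 1.711, 1.542]
   [-61.  12.   5.] [ 0.19   0.003 -0.982] [263.8, 25.2, 352.0] tilt 10.96 dir 0.8 q [-0.142, -1.02, 2.227, 0.03, 1.746, 1.55]
   [-60.  13.   8.] [ 0.15  -0.002 -0.989] [253.2, 24.9, 346.4] tilt 8.66 dir -0.8 q [-0.136, -1.02, 2.233, 0.019, 1.779, 1.554]
   [-60.  13.  12.] [ 0.111 -0.007 -0.994] [243.0, 25.0, 338.9] tilt 6.36 dir -3.6 q [-0.127, -1.02, 2.243, 0.007, 1.808, 1.56]
   [-59.  13.  15.] [ 0.071 -0.012 -0.997] [233.2, 25.3, 330.2] tilt 4.12 dir -9.8 q [-0.118, -1.02, 2.256, -0.004, 1.834, 1.567]
   [-58.  13.  18.] [ 0.031 -0.018 -0.999] [223.7, 25.7, 320.2] tilt 2.06 dir -29.6 q [-0.107, -1.02, 2.272, -0.015, 1.857, 1.575]
   [-57.  13.  21.] [-0.008 -0.024 -1.   ] [214.6, 26.4, 308.7] tilt 1.43 dir -108.6 q [-0.094, -1.02, 2.291, -0.025, 1.877, 1.585]
```

>>> {"op": "apply_moves", "data": {
  "steps": [
    [[-60, 18, -4], 0]
  ]
}}

```text
time: 32.83
position: [297.8, 16.7, 365.1]
ee_rot: [0.986, -0.055, 0.156, -0.018]
contact_force: [-0.7, 0.8, -1.7]
finger_gap: 0.272
```

>>> {"op": "apply_moves", "data": {
  "steps": [
    [[-60, 16, -1], 0]
  ]
}}

```text
time: 32.95
position: [287.4, 8.0, 361.1]
ee_rot: [0.989, -0.055, 0.137, -0.016]
contact_force: [0.3, 0.1, 0.1]
finger_gap: 0.272
```

>>> {"op": "apply_moves", "data": {
  "steps": [
    [[-60, 13, 2], 0]
  ]
}}

```text
time: 33.08
position: [277.0, 0.7, 356.7]
ee_rot: [0.991, -0.055, 0.118, -0.015]
contact_force: [0.1, -1.3, -1.6]
finger_gap: 0.276
```

>>> {"op": "apply_moves", "data": {
  "steps": [
    [[-61, 11, 5], 0]
  ]
}}

```text
time: 33.2
position: [266.5, -6.2, 351.9]
ee_rot: [0.993, -0.056, 0.099, -0.015]
contact_force: [-0.1, -0.1, -0.2]
finger_gap: 0.272
```

```bash
python3 st.py; python3 un3.py "[0,0,0]" 90 6
```

```text
t 33.2 q [-0.316, -1.023, 2.229, 0.081, 1.75, 1.388] pos [266.5, -6.2, 351.9] tilt 11.54 dir 5.4
F [-0.11 -0.1  -0.16] M [-0.     0.138  0.019] gap mm 25.9
[[0.9741, -0.1074, 0.1991], [-0.1134, -0.9934, 0.019], [0.1958, -0.0411, -0.9798]]
([266.7, -6.2, 352.0], 'tilt', np.float64(11.54), 'dir', np.float64(5.4), 'q', [-0.316, -1.023, 2.229, 0.081, 1.75, 1.388])
   [-61.   6.   8.] [ 0.159  0.022 -0.987] [256.9, -8.6, 345.9] tilt 9.23 dir 7.8 q [-0.328, -1.02, 2.234, 0.073, 1.782, 1.375]
   [-61.   5.  11.] [ 0.119  0.025 -0.993] [246.6, -10.5, 338.8] tilt 6.98 dir 11.8 q [-0.339, -1.02, 2.244, 0.065, 1.813, 1.361]
   [-60.   5.  14.] [ 0.079  0.029 -0.996] [236.5, -13.3, 330.5] tilt 4.84 dir 19.9 q [-0.354, -1.02, 2.256, 0.057, 1.841, 1.343]
   [-59.   4.  17.] [ 0.04   0.033 -0.999] [226.9, -16.0, 320.9] tilt 2.98 dir 39.5 q [-0.369, -1.02, 2.271, 0.047, 1.865, 1.325]
   [-58.   3.  21.] [ 0.001  0.038 -0.999] [217.8, -18.5, 308.8] tilt 2.18 dir 88.4 q [-0.382, -1.02, 2.291, 0.038, 1.884, 1.308]
   [-57.   2.  24.] [-0.038  0.044 -0.998] [209.0, -20.8, 294.8] tilt 3.31 dir 130.8 q [-0.395, -1.02, 2.314, 0.027, 1.899, 1.292]
```

>>> {"op": "apply_moves", "data": {
  "steps": [
    [[8, -38, 0], 0]
  ]
}}

```text
time: 33.33
position: [279.1, 26.9, 354.9]
ee_rot: [0.993, -0.064, 0.1, -0.014]
contact_force: [0.7, -0.2, -1.0]
finger_gap: 0.273
```

>>> {"op": "apply_moves", "data": {
  "steps": [
    [[-61, 12, 8], 0]
  ]
}}

```text
time: 33.45
position: [257.9, 32.4, 346.5]
ee_rot: [0.995, -0.053, 0.084, -0.013]
contact_force: [-0.9, -0.4, -1.8]
finger_gap: 0.272
```

>>> {"op": "apply_moves", "data": {
  "steps": [
    [[-60, 13, 11], 0]
  ]
}}

```text
time: 33.58
position: [247.9, 31.6, 338.5]
ee_rot: [0.996, -0.056, 0.066, -0.008]
contact_force: [-0.2, 1.0, -1.1]
finger_gap: 0.271
```

```bash
python3 st.py; python3 un3.py "[0,0,0]" 90 4
```

```text
t 33.575 q [-0.119, -1.024, 2.246, 0.025, 1.789, 1.571] pos [247.9, 31.6, 338.5] tilt 7.62 dir 3.9
F [-0.17  0.95 -1.11] M [-0.039  0.066  0.083] gap mm 25.7
[[0.9851, -0.1103, 0.1323], [-0.1124, -0.9936, 0.0089], [0.1305, -0.0236, -0.9912]]
([248.1, 31.6, 338.5], 'tilt', np.float64(7.62), 'dir', np.float64(3.9), 'q', [-0.119, -1.024, 2.246, 0.025, 1.789, 1.571])
   [-59.  14.  13.] [ 0.092  0.003 -0.996] [239.1, 31.4, 330.7] tilt 5.28 dir 2.0 q [-0.11, -1.02, 2.256, 0.014, 1.815, 1.577]
   [-58.  14.  16.] [ 0.053 -0.003 -0.999] [229.6, 31.3, 321.3] tilt 3.02 dir -2.9 q [-0.102, -1.02, 2.27, 0.003, 1.839, 1.582]
   [-57.  14.  19.] [ 0.013 -0.009 -1.   ] [220.4, 31.2, 310.6] tilt 0.92 dir -32.6 q [-0.093, -1.02, 2.288, -0.008, 1.86, 1.588]
   [-56.  14.  23.] [-0.026 -0.015 -1.   ] [211.7, 31.1, 297.0] tilt 1.69 dir -149.8 q [-0.083, -1.02, 2.31, -0.018, 1.876, 1.595]
```

>>> {"op": "apply_moves", "data": {
  "steps": [
    [[-58, 18, 13], 0]
  ]
}}

```text
time: 33.7
position: [239.4, 25.6, 330.7]
ee_rot: [0.997, -0.056, 0.047, -0.005]
contact_force: [0.5, 0.1, -1.7]
finger_gap: 0.27
```

>>> {"op": "apply_moves", "data": {
  "steps": [
    [[-58, 15, 16], 0]
  ]
}}

```text
time: 33.83
position: [230.7, 21.9, 321.6]
ee_rot: [0.998, -0.057, 0.028, -0.002]
contact_force: [0.1, 0.5, -1.0]
finger_gap: 0.27
```

>>> {"op": "apply_moves", "data": {
  "steps": [
    [[-48, 11, 16], 0]
  ]
}}

```text
time: 33.95
position: [223.6, 20.7, 312.5]
ee_rot: [0.998, -0.058, 0.012, 0.001]
contact_force: [0.6, -0.2, -0.8]
finger_gap: 0.274
```

>>> {"op": "apply_moves", "data": {
  "steps": [
    [[40, 0, 0], 0],
    [[60, 0, 0], 0],
    [[60, 0, 0], 0]
  ]
}}

```text
time: 34.33
position: [283.6, 14.2, 313.9]
ee_rot: [0.998, -0.057, 0.012, 0.0]
contact_force: [-0.0, -0.1, -0.5]
finger_gap: 0.274
```

```bash
python3 st.py
```

```text
t 34.325 q [-0.141, -0.841, 2.21, 0.001, 1.749, 1.544] pos [283.6, 14.2, 313.9] tilt 1.35 dir -5.1
F [-0.03 -0.06 -0.54] M [ 0.011  0.068 -0.023] gap mm 26.1
[[0.9932, -0.114, 0.0235], [-0.114, -0.9935, -0.0021], [0.0236, -0.0006, -0.9997]]
```

>>> {"op": "apply_moves", "data": {
  "steps": [
    [[50, 11, 20], 0],
    [[101, 21, 40], 0],
    [[152, 32, 60], 0],
    [[203, 43, 80], 0],
    [[254, 54, 101], 0],
    [[290, 61, 115], 0],
    [[304.5, 64.5, 121], 0],
    [[304.5, 64.5, 121], 0]
  ]
}}

```text
time: 35.33
position: [581.5, -84.4, 201.9]
ee_rot: [0.998, -0.057, 0.013, 0.0]
contact_force: [-0.7, 1.0, -2.0]
finger_gap: 0.274
```

```bash
python3 st.py; python3 - <<'E'
from ov import *
from plant import robot
S=robot.capture("scene");T=robot.capture("top")
s=robot.sense(); M=R.from_quat(s['ee_rot']).as_matrix(); pos=s['position']
print(pos)
overlay(S,220,100,M,pos,-1.8,"pics/ovS5.png",k=6,w=90,h=110); overlay(T,265,140,M,pos,-1.8,"pics/ovT5.png",k=6,w=90,h=80)
E
```

```text
t 35.325 q [-0.238, -0.021, 1.823, 0.004, 1.315, 1.446] pos [581.5, -84.4, 201.9] tilt 1.46 dir -4.7
F [-0.67  1.02 -2.05] M [ 0.021 -0.009  0.007] gap mm 26.0
[[0.9932, -0.1135, 0.0254], [-0.1135, -0.9935, -0.0021], [0.0255, -0.0008, -0.9997]]
[581.28592974 -84.07499771 203.03149695]
```

View pics/ovS5.png

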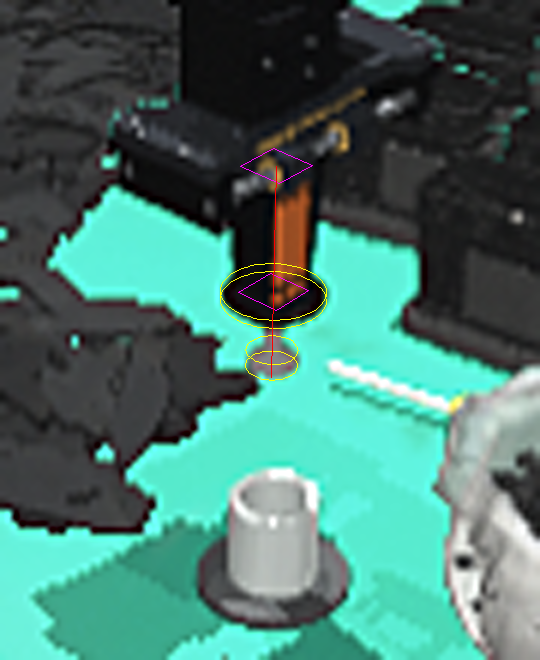

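View pics/ovT5.png

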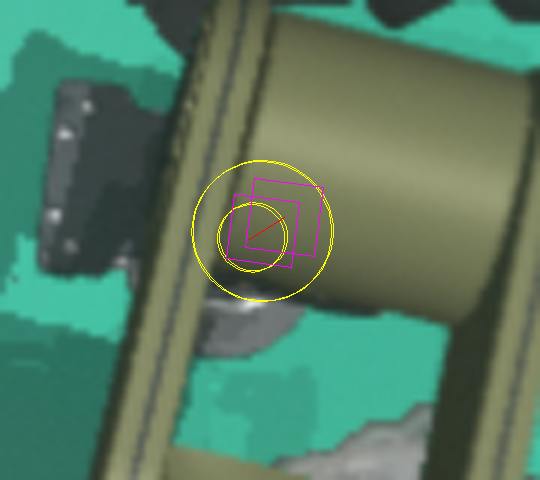

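>>> {"op": "apply_moves", "data": {
  "steps": [
    [[-3.4, 0.4, 20], 0],
    [[-3.4, 0.4, 45], 0],
    [[-3.4, 0.4, 70], 0],
    [[-3.4, 0.4, 90], 0],
    [[-3.4, 0.4, 100], 0],
    [[-3.4, 0.4, 105], 0]
  ]
}}

```text
time: 36.17
position: [581.3, -84.5, 96.7]
ee_rot: [0.998, -0.057, 0.014, 0.0]
contact_force: [0.2, 0.6, -0.7]
finger_gap: 0.272
```

```bash
python3 st.py; python3 - <<'E'
from ov import *
from plant import robot
S=robot.capture("scene")
s=robot.sense(); M=R.from_quat(s['ee_rot']).as_matrix(); pos=s['position']; print(pos,s['contact_force'])
overlay(S,220,120,M,pos,-1.8,"pics/ovS6.png",k=6,w=90,h=90)
E
```

```text
t 36.175 q [-0.238, 0.073, 1.912, 0.004, 1.13, 1.445] pos [581.3, -84.5, 96.7] tilt 1.55 dir -5.1
F [ 0.19  0.65 -0.67] M [ 0.041  0.037 -0.01 ] gap mm 25.9
[[0.9932, -0.1131, 0.027], [-0.1131, -0.9936, -0.0024], [0.0271, -0.0006, -0.9996]]
[581.27685975 -84.55082542  96.48829726] [-0.17219106  0.47323273 -1.67521139]
```

View pics/ovS6.png

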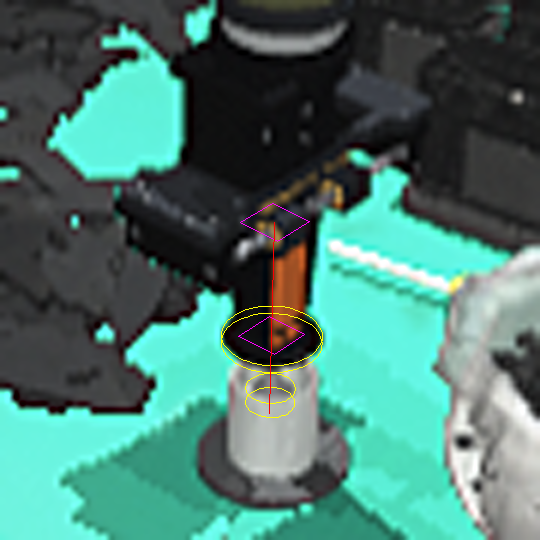

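>>> {"op": "apply_moves", "data": {
  "steps": [
    [[-0.2, 0, 8], 0],
    [[-0.4, 0, 15], 0],
    [[-0.5, 0, 20], 0],
    [[-0.6, 0, 23], 0],
    [[-0.6, 0, 24], 0]
  ]
}}

```text
time: 36.85
position: [581.4, -84.6, 72.9]
ee_rot: [0.998, -0.057, 0.014, 0.0]
contact_force: [-0.4, -0.2, -1.0]
finger_gap: 0.269
```

```bash
python3 st.py
```

```text
t 36.85 q [-0.238, 0.101, 1.926, 0.005, 1.087, 1.444] pos [581.4, -84.6, 72.9] tilt 1.55 dir -5.1
F [-0.44 -0.24 -1.  ] M [0.026 0.044 0.029] gap mm 25.6
[[0.9932, -0.1132, 0.0269], [-0.1132, -0.9936, -0.0024], [0.027, -0.0007, -0.9996]]
```

>>> {"op": "apply_moves", "data": {
  "steps": [
    [[0, 0, 0.8], 0],
    [[0, 0, 1], 0]
  ]
}}

```text
time: 37.1
position: [581.7, -84.6, 72.2]
ee_rot: [0.998, -0.057, 0.014, 0.0]
contact_force: [0.0, 0.0, -1.2]
finger_gap: 0.274
```

```bash
python3 st.py
```

```text
t 37.1 q [-0.238, 0.102, 1.927, 0.005, 1.086, 1.444] pos [581.7, -84.6, 72.2] tilt 1.58 dir -5.2
F [ 0.    0.02 -1.17] M [ 0.092  0.095 -0.026] gap mm 26.1
[[0.9932, -0.1132, 0.0274], [-0.1132, -0.9936, -0.0025], [0.0276, -0.0006, -0.9996]]
```

>>> {"op": "apply_moves", "data": {
  "steps": [
    [[0, 0, 0.7], 0],
    [[0, 0, 1.4], 0],
    [[0, 0, 1.4], 0]
  ]
}}

```text
time: 37.48
position: [581.8, -84.8, 70.9]
ee_rot: [0.998, -0.057, 0.014, 0.001]
contact_force: [-0.8, -1.2, -0.6]
finger_gap: 0.27
```

```bash
python3 st.py
```

```text
t 37.475 q [-0.238, 0.104, 1.927, 0.004, 1.083, 1.444] pos [581.8, -84.8, 70.9] tilt 1.59 dir -5.9
F [-0.81 -1.2  -0.59] M [-0.087  0.087 -0.007] gap mm 25.7
[[0.9932, -0.1132, 0.0276], [-0.1132, -0.9936, -0.0028], [0.0278, -0.0003, -0.9996]]
```

>>> {"op": "apply_moves", "data": {
  "steps": [
    [[0, 0, 0.4], 0],
    [[0, 0, 0.8], 0],
    [[0, 0, 0.8], 0]
  ]
}}

```text
time: 37.85
position: [581.9, -84.8, 70.7]
ee_rot: [0.998, -0.057, 0.014, 0.001]
contact_force: [-2.3, -0.6, 5.2]
finger_gap: 0.273
```

```bash
python3 st.py
```

```text
t 37.85 q [-0.238, 0.104, 1.927, 0.004, 1.083, 1.444] pos [581.9, -84.8, 70.7] tilt 1.59 dir -5.9
F [-2.33 -0.6   5.22] M [-0.106  0.608 -0.008] gap mm 25.9
[[0.9932, -0.1132, 0.0275], [-0.1131, -0.9936, -0.0028], [0.0277, -0.0003, -0.9996]]
```

Seated (contact force 5 N up). Release.

>>> {"op": "apply_moves", "data": {
  "steps": [
    [[0, 0, 0], 0],
    [[0, 0, 0], 0],
    [[0, 0, 0], 0],
    [[0, 0, 0], 0],
    [[0, 0, 0], 0],
    [[0, 0, 0], 0],
    [[0, 0, 0], 0],
    [[0, 0, 0], 0]
  ],
  "hand": 95
}}

```text
time: 38.85
position: [581.6, -84.6, 69.9]
ee_rot: [0.998, -0.057, 0.014, 0.0]
contact_force: [-0.7, 0.0, 0.4]
finger_gap: 0.992
```

```bash
python3 st.py
```

```text
t 38.85 q [-0.238, 0.105, 1.928, 0.005, 1.082, 1.444] pos [581.6, -84.6, 69.9] tilt 1.57 dir -5.1
F [-0.68  0.03  0.38] M [0.065 0.046 0.031] gap mm 94.3
[[0.9932, -0.1132, 0.0272], [-0.1132, -0.9936, -0.0024], [0.0273, -0.0007, -0.9996]]
```

>>> {"op": "apply_moves", "data": {
  "steps": [
    [[0, 0, -25], 0],
    [[1, 0, -60], 0],
    [[2, 0, -110], 0],
    [[3, 0, -160], 0],
    [[4, 0, -220], 0],
    [[-50, 0, -240], 0],
    [[-110, 0, -240], 0],
    [[-160, 0, -240], 0],
    [[-160, 0, -240], 0]
  ]
}}

```text
time: 39.98
position: [414.2, -65.5, 305.8]
ee_rot: [0.998, -0.057, 0.015, 0.001]
contact_force: [0.4, 0.2, -0.3]
finger_gap: 1.002
```

```bash
python3 - <<'E'
from plant import robot
from h import *
S=robot.capture("scene");T=robot.capture("top")
cv2.imwrite("pics/S7.png",S["image"]);cv2.imwrite("pics/T7.png",T["image"])
cv2.imwrite("pics/S7c.png",cv2.resize(S["image"][140:290,150:300],None,fx=4,fy=4,interpolation=cv2.INTER_CUBIC))
E
```

```text
(no output)
```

View pics/S7c.png

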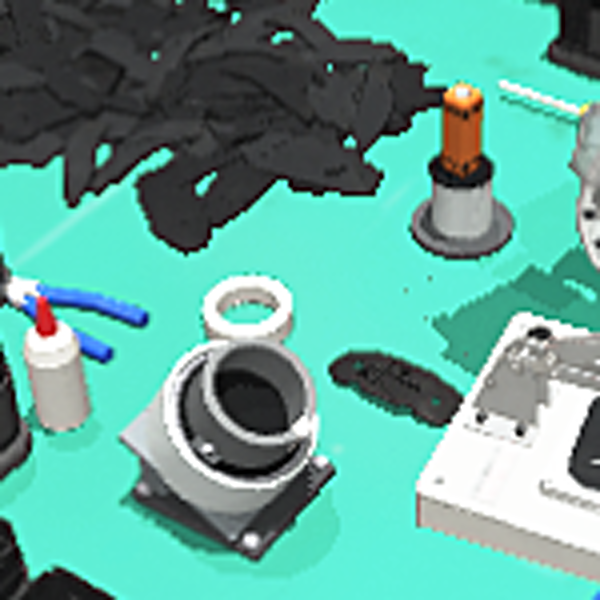

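View pics/T7.png

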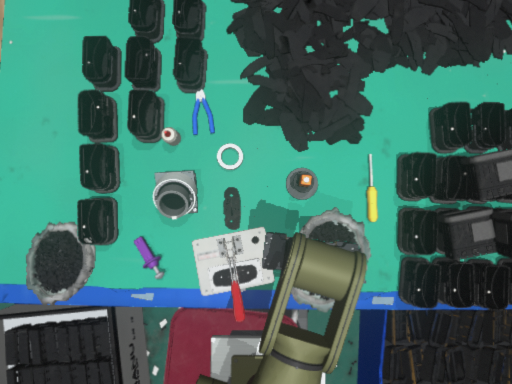

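```bash
python3 -c "
from plant import robot
print(robot.hand_in())"
```

```text
the job is handed in; nothing more can be done
None
```

I took the orange tool from its holder, ran its head once clockwise round the collar's inner edge from the white mark, and stood it back in the holder. I handed in at about 40 s.

- **Tilting:** The moves can't tilt the hand directly. I tilted it to about 30° by pushing against the arm's reach limits, and levelled it again the same way before putting the tool back.
- **The pass:** I started with the head on the mark and finished about 7° past it, so the ends overlap.
- **Nest depth:** I estimated this from the force along the bore axis, because I couldn't measure the nest directly. I took readings at the start and about every 45°, and they gave about 3.7 to 7 mm, against a stop at 14 mm. The noise on them is about ±1 mm, and I have no readings in between.
- **Squareness:** The hand stayed within about 1° of the bore axis. Side drag made the head lag its path by up to about 3 mm, and I adjusted the path for that as it went.
- **Last checks:** The final pictures show the tool upright with its guard plate on the tube and the collar sprung back. The other things, including the purple look-alike, look unmoved, and the gripper is open and clear.
- **Joint limits:** At those reach limits, two measured joint angles went past the listed figures: joint 3 read about 0.025 against 0.03, and joint 2 about -1.024 against -1.02. I took that as rounding of the limits plus sag, but could not confirm it.

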